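# Build the polishing stack in the sample holder

## Robot

A 7-joint arm with a two-finger parallel gripper is mounted at the origin on a cart in front of the work surface, level with it; the furniture and walls round the work are solid. World frame = base frame: x ahead of the robot, y to its left, z up, the work surface at z = 0. Lengths are in m, angles in rad, forces in N, time in s.
With the tool pointing down it reaches from about 0.425 to 0.975 m from the base axis. Payload 16.7 kg.
Tool frame: the origin (TCP) lies at the very end of the fingers, on their centre line; the grasp point (between the pads) lies r.pinch_z behind it (r.pinch_z is the distance from the TCP to the grasp point, in m); z points along the fingers, x is the direction in which the jaws open and shut, and the axes are right-handed (so a half turn about z gives the same grasp; the last joint's range is limited). The gripper opens to 85 mm and grips with 20 to 120 N. Pads are 22 mm wide; open, the fingers measure 114 mm over their backs; the gripper's body (76 mm by 85 mm) begins 54 mm behind the grasp point. The pads swing forward as they close: fully open they stand 13 mm farther back than shut.
Start: joints at [-1.302, 0.426, 0.074, 1.606, -0.034, 1.111, -0.067], TCP at [0.274, 0.617, 0.231] pointing down, gripper open.
Joint ranges: [-2.85, 2.85], [-0.5, 2.14], [-1.23, 1.37], [0.21, 2.46], [-1.02, 4.16], [0.16, 2.05], [-2.73, 2.73]. Speed limits (rad/s): [1.89, 1.89, 2.39, 2.39, 3.01, 3.01, 3.01].

## Interface

Orientations are given as a rotation vector (axis times angle).
In Python, from workcell import r gives the robot as it stands.
- The arm moves only by the tool jog_arm, never from a script. Its argument "moves" is a list of rows, each an object of numbers: "dx", "dy", "dz": the shift along the tool's x, y, z in mm; "rx", "ry", "rz": the turn, a rotation vector about the tool's x, y, z in degrees; "grip": the closure, from -1 (fully open) to 1 (shut), so that 0 is half open. A call has 1 to 10 rows; each row shifts and turns the commanded pose from where the row before left it, along the tool's axes as they then stand; what a row does not reach is not made up. A row lasts 1/10 s, in which the tool goes at most 50 mm and 8.59 degrees, less where a joint would pass 70% of its speed; a pose out of reach is approached as far as the arm can. A call with a gripper value outside its range is refused whole. The fingers move at their own pace and stop on an object; "newtons" is the grip in N (left out, the last holds). Time passes only in rows, so rows that do not move let the fingers close. It gives the time, the measured TCP pose, the force and the opening at its end, in the units of the state.
- r.state(): the state, without advancing time (a new reading comes with each control period).
- r.read_camera(name): name is "scene" or "top" or "wrist"; returns a dict with "img" (384x512x3 uint8, red, green, blue), "fovy" (degrees; the focal length in pixels is half the picture's height over the tangent of half this angle, whatever the lens; pixels are square), "cx", "cy" (the principal point, pixels), "k1" (the pictures are not rectified: a ray, as slopes to the right and down, at radius r is drawn at 1 + k1 r^2 times it, then the intrinsics apply), "extrinsics" (4x4, takes a point from camera to world coordinates). Camera axes: x right, y down, z forward; pixel columns grow to the right and rows downward; lengths in m; the calibration is good to about 2 mm. A picture is of the moment at which its call begins. There is no depth.
- r.sign_off(): hands the job in, once; it reports no verdict.
The state is a dict: "time_s": time; "joint_positions": joint angles; "qvel": joint speeds; "tau": joint torques, N m; "eef_pos": TCP position; "orientation": TCP orientation; "contact_force": force on the tool from outside, world axes, zero at the start; "torque": the same for the moment, N m; "finger_gap": finger opening in m.
Only numpy, scipy, OpenCV 4.12 (cv2) and the standard library are available. Lean on these libraries where they do the work, as an engineer would, in place of code of your own. Each camera call takes 0.05 s, during which the arm holds its last target.

## Task

Build up the stack for the next stone sample in the holder with the four corner angles: first the wooden spacer with the round hole, then the stone tile on it, then the square retaining frame on top, each lying flat and fully down between the corner angles and let go before you fetch the next. Lower the three parts in by hand rather than dropping them, and leave the other tools and things on the table where they are.

Things in the scene. Friction and masses are not known exactly. Their poses are not given: they have to be found in the camera images.
- sample_holder: Holder screwed to the table, turned either way: aluminium base plate 104 x 104 x 12 mm with four steel corner angles that enclose a 59 x 59 mm nest, centred on and square to the plate. The legs cover 9.5 mm from each nest corner: a 40 mm wide finger opening, down to the plate, is left in all four sides. Origin: centre of the plate's underside, on the table; z up, x and y along its edges.
- nest_floor (a point): Centre of the nest's floor, 12 mm above the holder's origin. The angles rise straight for 30 mm above it, then flare outward to a 66 mm wide mouth 37 mm above it. In the finished stack the undersides of spacer, tile and frame lie 0, 14 and 24 mm above this point.
- spacer: Loose square wooden spacer, 56 x 56 x 14 mm, 50 g, solid but for a 20 mm round hole through its middle. Origin at the centre of its underside, z up, x and y along its edges.
- stone_tile: Loose square granite sample tile, 56 x 56 x 10 mm, about 0.1 kg, no hole, lying in the middle of the table near the spacer and the frame (a similar tile on the far plank at the back edge is not meant). Origin at the centre of its underside, z up, x and y along its edges.
- retaining_frame: Loose square steel frame, 56 x 56 x 10 mm outside, 110 g, with a square window of 40 mm, so that its sides are 8 mm wide. Origin at the centre of its underside, z up, x and y along its edges.
- wedge: Bystander: wooden wedge 30 x 75 x 22 mm, long along its y, lying between the holder and the parts, near the robot. Origin at the centre of its underside.
- felt_wheel: Bystander: round felt polishing wheel, 60 mm across, 25 mm high, lying flat among the parts. Origin at the centre of its underside.
- pin_spanner: Bystander: flat steel two-pin spanner, 165 x 42 x 11 mm, long along its y, lying at the back. Origin at the centre of its underside.
- whetstone: Bystander: grey dressing stone 48 x 150 x 24 mm, long along its y, lying at the back left. Origin at the centre of its underside.

How it is judged:
By the outcome, as a careful person would: the job done as asked, in the order asked, and still so for the second after the job is handed in, with the robot touching nothing.
It also fails if it takes over 70 s, if anything falls off the work surface, if the arm or the gripper's body presses on something with over 40 N, if the wrist force passes 120 N, or if a joint passes its speed limit or range.

## Working session

There is one attempt and no reset: what is moved stays moved. The work goes in short steps, Python scripts to look and compute and a tool call to move; the robot and the scene stay as the last step left them, time stands still between calls to the robot, and variables do not carry over. Pictures are saved under pics/ and viewed, and the job is handed in when it is done.

Besides the shell and the picture viewer there is one more tool, called after "Call:" as name(argument=value, ...), one argument or row to a line, values as JSON. jog_arm: Moves the arm, as the interface text tells. Its arguments: {"type":"object","properties":{"moves":{"type":"array","items":{"type":"object","properties":{"dx":{"type":"number"},"dy":{"type":"number"},"dz":{"type":"number"},"rx":{"type":"number"},"ry":{"type":"number"},"rz":{"type":"number"},"grip":{"type":"number"}}}},"newtons":{"type":"number"}},"required":["moves"]}

```bash
ls; mkdir -p pics
python3 - <<'E'
from workcell import r
import cv2, numpy as np
print(r.state(), r.pinch_z)
for n in ["scene","top","wrist"]:
    c=r.read_camera(n)
    cv2.imwrite(f"pics/{n}0.png",cv2.cvtColor(c["img"],cv2.COLOR_RGB2BGR))
    print(n,c["fovy"],c["cx"],c["cy"],c["k1"],np.round(c["extrinsics"],4).tolist())
E
```

```text
pics
{'time_s': 0.0, 'joint_positions': array([-1.30248   ,  0.42669013,  0.07383729,  1.60663757, -0.03408459,
        1.11078844, -0.06710396]), 'qvel': array([-0.00083016,  0.00175208, -0.00120744,  0.00113916, -0.00098587,
        0.00105535, -0.00076126]), 'tau': array([ 3.97475878e-04, -9.49808121e+01,  3.76073509e+00, -4.63529313e+01,
        1.91544299e-02,  1.00201654e-02, -2.41413225e-06]), 'eef_pos': array([0.27374594, 0.61654107, 0.23062464]), 'orientation': array([ 2.63322057e+00,  1.71199088e+00, -1.57534527e-03]), 'contact_force': array([ 0.34233685, -0.57092562,  0.66618522]), 'torque': array([ 0.01697602, -0.01885885,  0.00889776]), 'finger_gap': 0.08519063663550436} 0.0187
scene 54.877472781367054 255.69299295320715 193.74647144788244 -0.009361728163455514 [[-0.6984, -0.3379, 0.6309, 0.0642], [-0.7154, 0.356, -0.6013, 0.5535], [-0.0214, -0.8713, -0.4904, 0.4688], [0.0, 0.0, 0.0, 1.0]]
top 50.06600667415902 252.09595764111057 190.7536091756874 -0.023100315133454678 [[0.0159, -0.9889, 0.1474, 0.444], [-0.9999, -0.0164, -0.0022, 0.045], [0.0046, -0.1474, -0.9891, 1.1175], [0.0, 0.0, 0.0, 1.0]]
wrist 66.1318788684205 257.2334383107053 187.70559193445726 -0.06608217779060413 [[0.4059, 0.8676, 0.2872, 0.1993], [0.9139, -0.385, -0.1287, 0.6507], [-0.0011, 0.3147, -0.9492, 0.3735], [0.0, 0.0, 0.0, 1.0]]
```

View pics/scene0.png

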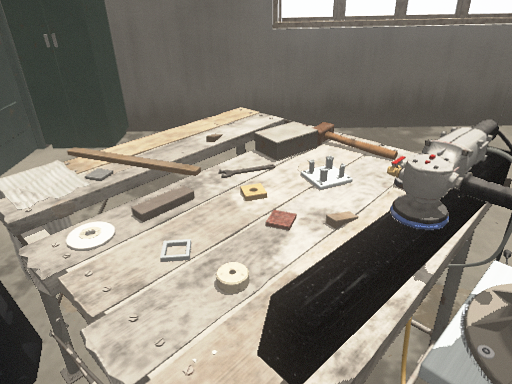

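View pics/top0.png

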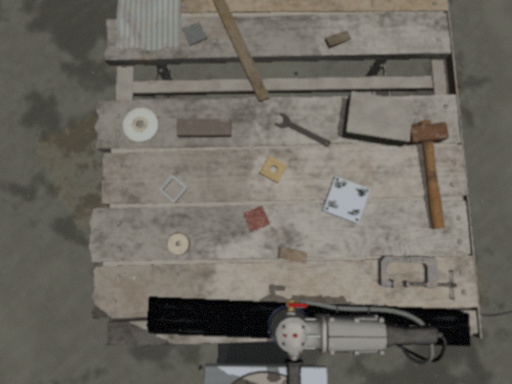

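View pics/wrist0.png

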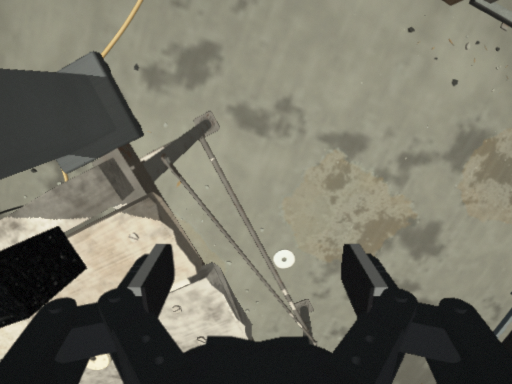

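The scene view shows the polisher (420,180) at the robot's edge. The holder is at (326,172), spacer (254,190), red tile (281,219), frame (177,250), felt wheel (233,277) and wedge (341,218). In the top view the holder is at (347,199), spacer (274,168), tile (257,218) and frame (173,188). A second disc-like white wheel and a grey tile lie at the back. Next I'll write helpers and take coarse positions.

```bash
cat > h.py <<'E'
from workcell import r
import cv2, numpy as np
from scipy.spatial.transform import Rotation as R
def cam(n,save=None):
    c=r.read_camera(n); c["f"]=192/np.tan(np.radians(c["fovy"]/2))
    c["K"]=np.array([[c["f"],0,c["cx"]],[0,c["f"],c["cy"]],[0,0,1.]]); c["d"]=np.array([c["k1"],0,0,0.])
    if save: cv2.imwrite(f"pics/{save}.png",cv2.cvtColor(c["img"],cv2.COLOR_RGB2BGR))
    return c
def ray(c,px):
    p=cv2.undistortPoints(np.array(px,float).reshape(-1,1,2),c["K"],c["d"],None,None).reshape(-1,2)
    E=c["extrinsics"]; d=np.c_[p,np.ones(len(p))]@E[:3,:3].T
    return E[:3,3],d
def onplane(c,px,z):
    o,d=ray(c,px); s=(z-o[2])/d[:,2]
    return (o+d*s[:,None])[:,:2]
def proj(c,P):
    E=np.linalg.inv(c["extrinsics"]); 
    p,_=cv2.projectPoints(np.array(P,float).reshape(-1,1,3),cv2.Rodrigues(E[:3,:3])[0],E[:3,3],c["K"],c["d"])
    return p.reshape(-1,2)
def yaw90(a): return (a+45)%90-45
def rect(pts):
    (cx,cy),(w,h),a=cv2.minAreaRect((pts*1000).astype(np.float32)); return round(cx,1),round(cy,1),round(w,1),round(h,1),round(yaw90(a),1)
E
python3 - <<'E'
from h import *
c=cam("top")
img=c["img"]
for n,px in dict(holder=(347,199),spacer=(274,168),tile=(257,218),frame=(173,188),wedge=(293,255),felt=(178,243),spanner=(303,130),whet=(204,128),polisher=(292,335),poltop=(380,335),clampL=(385,270)).items():
    print(n,img[px[1],px[0]],onplane(c,[px],0.01).round(3))
crop=img[80:300,90:480]; cv2.imwrite("pics/topz.png",cv2.cvtColor(cv2.resize(crop,(780,440),interpolation=cv2.INTER_CUBIC),cv2.COLOR_RGB2BGR))
E
```

```text
holder [170 174 182] [[ 0.591 -0.216]]
spacer [154 149 140] [[ 0.673 -0.017]]
tile [119  86  78] [[0.535 0.028]]
frame [142 136 127] [[0.613 0.258]]
wedge [126 109  92] [[ 0.438 -0.069]]
felt [125 120 113] [[0.465 0.238]]
spanner [72 67 62] [[ 0.783 -0.097]]
whet [100  89  80] [[0.784 0.179]]
polisher [139 131 125] [[ 0.232 -0.067]]
poltop [137 134 129] [[ 0.235 -0.297]]
clampL [133 126 120] [[ 0.402 -0.314]]
```

View pics/topz.png

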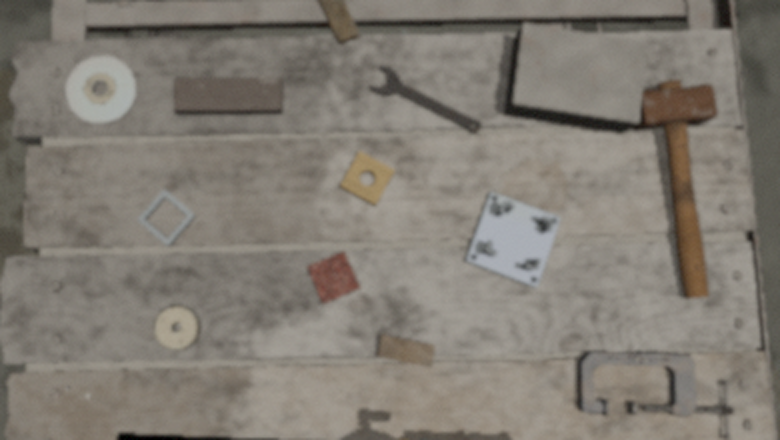

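```bash
cat >> h.py <<'E'
def tool():
    s=r.state(); M=R.from_rotvec(s["orientation"]).as_matrix()
    return s, M, np.degrees(np.arctan2(M[1,0],M[0,0]))
def plan(xyz,az,n,p0=None,az0=None):
    """rows (rounded) from present (or given) pose to target, tool pointing down"""
    s,M,a=tool()
    p=np.array(s["eef_pos"] if p0 is None else p0,float); a=a if az0 is None else az0
    print("at",p.round(4),"az",round(a,2),"zaxis",M[:,2].round(4))
    q=p.copy(); dA=(az-a+180)%360-180; A=a
    for i in range(n):
        t=(i+1)/n; want=p+(np.array(xyz)-p)*t
        c_,s_=np.cos(np.radians(A)),np.sin(np.radians(A))
        X=np.array([c_,s_,0]);Y=np.array([s_,-c_,0]);Z=np.array([0,0,-1.])
        d=want-q; v=np.round([d@X*1e3,d@Y*1e3,d@Z*1e3])if n>1 else np.round([d@X*1e3,d@Y*1e3,d@Z*1e3],1)
        rz=round(-(a+dA*t-A),1)
        print("{"+f'"dx":{v[0]:g},"dy":{v[1]:g},"dz":{v[2]:g},"rz":{rz:g}'+"},")
        q=q+(X*v[0]+Y*v[1]+Z*v[2])/1e3; A-=rz
E
python3 - <<'E'
from h import *
plan((0.591,-0.216,0.23),-18,20)
E
```

```text
at [0.2738 0.6167 0.2309] az 66.06 zaxis [-3.e-04 -8.e-04 -1.e+00]
{"dx":-32,"dy":31,"dz":0,"rz":4.2},
{"dx":-29,"dy":34,"dz":0,"rz":4.2},
{"dx":-27,"dy":36,"dz":0,"rz":4.2},
{"dx":-24,"dy":37,"dz":0,"rz":4.2},
{"dx":-21,"dy":39,"dz":0,"rz":4.2},
{"dx":-18,"dy":41,"dz":0,"rz":4.2},
{"dx":-15,"dy":42,"dz":0,"rz":4.2},
{"dx":-12,"dy":43,"dz":0,"rz":4.2},
{"dx":-9,"dy":43,"dz":0,"rz":4.2},
{"dx":-6,"dy":45,"dz":0,"rz":4.2},
{"dx":-3,"dy":44,"dz":0,"rz":4.2},
{"dx":1,"dy":45,"dz":1,"rz":4.2},
{"dx":4,"dy":44,"dz":-0,"rz":4.2},
{"dx":7,"dy":44,"dz":-0,"rz":4.2},
{"dx":11,"dy":43,"dz":-0,"rz":4.2},
{"dx":14,"dy":43,"dz":-0,"rz":4.2},
{"dx":16,"dy":41,"dz":-0,"rz":4.2},
{"dx":20,"dy":40,"dz":-0,"rz":4.3},
{"dx":22,"dy":38,"dz":-0,"rz":4.2},
{"dx":26,"dy":37,"dz":-0,"rz":4.2},
```

Call:
jog_arm(
  moves=[
    {"dx": -32,"dy": 31,"rz": 4.2,"grip": -1},
    {"dx": -29,"dy": 34,"rz": 4.2},
    {"dx": -27,"dy": 36,"rz": 4.2},
    {"dx": -24,"dy": 37,"rz": 4.2},
    {"dx": -21,"dy": 39,"rz": 4.2},
    {"dx": -18,"dy": 41,"rz": 4.2},
    {"dx": -15,"dy": 42,"rz": 4.2},
    {"dx": -12,"dy": 43,"rz": 4.2},
    {"dx": -9,"dy": 43,"rz": 4.2},
    {"dx": -6,"dy": 45,"rz": 4.2},
  ],
)

```text
schema error: expected keys dx, dy, dz, rx, ry, rz, grip
```

Call:
jog_arm(
  moves=[
    {"dx": -3,"dy": 44,"rz": 4.2},
    {"dx": 1,"dy": 45,"rz": 4.2},
    {"dx": 4,"dy": 44,"rz": 4.2},
    {"dx": 7,"dy": 44,"rz": 4.2},
    {"dx": 11,"dy": 43,"rz": 4.2},
    {"dx": 14,"dy": 43,"rz": 4.2},
    {"dx": 16,"dy": 41,"rz": 4.2},
    {"dx": 20,"dy": 40,"rz": 4.2},
    {"dx": 22,"dy": 38,"rz": 4.2},
    {"dx": 26,"dy": 37,"rz": 4.2},
  ],
)

```text
schema error: expected keys dx, dy, dz, rx, ry, rz, grip
```

Call:
jog_arm(
  moves=[
    {"dx": 0},
    {"dx": 0},
    {"dx": 0},
  ],
)

```text
schema error: expected keys dx, dy, dz, rx, ry, rz, grip
```

Run:
```python
from h import *
s,M,a=tool(); print(s["time_s"],s["eef_pos"].round(4),a,M[:,2].round(4),s["contact_force"].round(1))
c=cam("wrist","w_holder")
print(c["extrinsics"].round(4).tolist())
```

```text
0.2 [0.2738 0.6167 0.2309] 66.05803507490047 [-3.e-04 -8.e-04 -1.e+00] [ 0.5 -0.3  0. ]
[[0.4059, 0.8676, 0.2873, 0.1993], [0.9139, -0.3851, -0.1283, 0.6507], [-0.0007, 0.3147, -0.9492, 0.3737], [0.0, 0.0, 0.0, 1.0]]
```

View pics/w_holder.png

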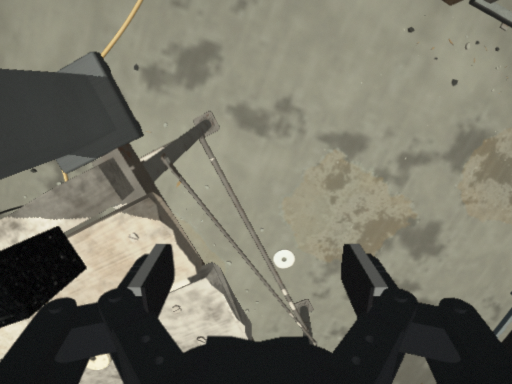

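All keys are needed in every row, so nothing moved.

Call:
jog_arm(
  moves=[
    {"dx": -32,"dy": 31,"dz": 0,"rx": 0,"ry": 0,"rz": 4.2,"grip": -1},
    {"dx": -29,"dy": 34,"dz": 0,"rx": 0,"ry": 0,"rz": 4.2,"grip": -1},
    {"dx": -27,"dy": 36,"dz": 0,"rx": 0,"ry": 0,"rz": 4.2,"grip": -1},
    {"dx": -24,"dy": 37,"dz": 0,"rx": 0,"ry": 0,"rz": 4.2,"grip": -1},
    {"dx": -21,"dy": 39,"dz": 0,"rx": 0,"ry": 0,"rz": 4.2,"grip": -1},
    {"dx": -18,"dy": 41,"dz": 0,"rx": 0,"ry": 0,"rz": 4.2,"grip": -1},
    {"dx": -15,"dy": 42,"dz": 0,"rx": 0,"ry": 0,"rz": 4.2,"grip": -1},
    {"dx": -12,"dy": 43,"dz": 0,"rx": 0,"ry": 0,"rz": 4.2,"grip": -1},
    {"dx": -9,"dy": 43,"dz": 0,"rx": 0,"ry": 0,"rz": 4.2,"grip": -1},
    {"dx": -6,"dy": 45,"dz": 0,"rx": 0,"ry": 0,"rz": 4.2,"grip": -1},
  ],
)

```text
time_s: 1.25
eef_pos: [0.433, 0.1986, 0.2315]
orientation: [-3.073, -0.65, -0.0]
contact_force: [0.6, -1.1, 0.7]
finger_gap: 0.0853
```

Call:
jog_arm(
  moves=[
    {"dx": -3,"dy": 44,"dz": 0,"rx": 0,"ry": 0,"rz": 4.2,"grip": -1},
    {"dx": 1,"dy": 45,"dz": 0,"rx": 0,"ry": 0,"rz": 4.2,"grip": -1},
    {"dx": 4,"dy": 44,"dz": 0,"rx": 0,"ry": 0,"rz": 4.2,"grip": -1},
    {"dx": 7,"dy": 44,"dz": 0,"rx": 0,"ry": 0,"rz": 4.2,"grip": -1},
    {"dx": 11,"dy": 43,"dz": 0,"rx": 0,"ry": 0,"rz": 4.2,"grip": -1},
    {"dx": 14,"dy": 43,"dz": 0,"rx": 0,"ry": 0,"rz": 4.2,"grip": -1},
    {"dx": 16,"dy": 41,"dz": 0,"rx": 0,"ry": 0,"rz": 4.2,"grip": -1},
    {"dx": 20,"dy": 40,"dz": 0,"rx": 0,"ry": 0,"rz": 4.2,"grip": -1},
    {"dx": 22,"dy": 38,"dz": 0,"rx": 0,"ry": 0,"rz": 4.2,"grip": -1},
    {"dx": 26,"dy": 37,"dz": 0,"rx": 0,"ry": 0,"rz": 4.2,"grip": -1},
  ],
)

```text
time_s: 2.25
eef_pos: [0.5918, -0.2174, 0.2313]
orientation: [-3.102, 0.493, -0.0]
contact_force: [0.0, 1.2, -0.1]
finger_gap: 0.0854
```

Call:
jog_arm(
  moves=[
    {"dx": 0,"dy": 0,"dz": 0,"rx": 0,"ry": 0,"rz": 0,"grip": -1},
    {"dx": 0,"dy": 0,"dz": 0,"rx": 0,"ry": 0,"rz": 0,"grip": -1},
    {"dx": 0,"dy": 0,"dz": 0,"rx": 0,"ry": 0,"rz": 0,"grip": -1},
  ],
)

```text
time_s: 2.55
eef_pos: [0.5913, -0.215, 0.2311]
orientation: [-3.103, 0.488, 0.001]
contact_force: [-0.9, -0.3, -0.2]
finger_gap: 0.0855
```

Run:
```python
from h import *
s,M,a=tool(); print(s["time_s"],s["eef_pos"].round(4),a,M[:,2].round(4),s["contact_force"].round(1))
c=cam("wrist","w_holder1")
print(c["extrinsics"].round(4).tolist())
```

```text
2.55 [ 0.5913 -0.215   0.2311] -17.870692373091156 [-4.e-04  6.e-04 -1.e+00] [-0.9 -0.3 -0.2]
[[0.9517, -0.291, -0.0979, 0.6157], [-0.307, -0.9035, -0.2992, -0.1369], [-0.0014, 0.3148, -0.9492, 0.3739], [0.0, 0.0, 0.0, 1.0]]
```

View pics/w_holder1.png

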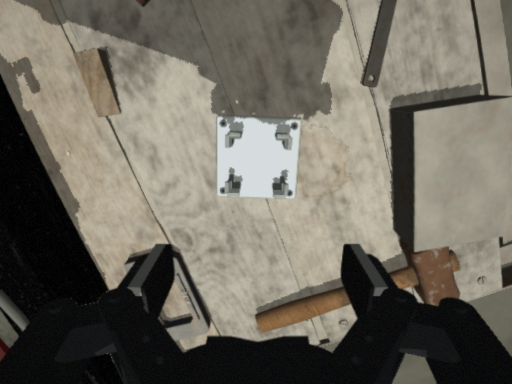

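The holder plate is bright, with corners about (218,117), (299,119), (297,198) and (217,196). Next I'll measure it.

```bash
cat >> h.py <<'E'
def quad(mask,near):
    """subpixel-ish 4 corners from line fits to the hull sides of the blob"""
    cs,_=cv2.findContours(mask.astype(np.uint8),cv2.RETR_EXTERNAL,cv2.CHAIN_APPROX_NONE)
    cs=[k for k in cs if cv2.contourArea(k)>150]
    k=min(cs,key=lambda k:-cv2.pointPolygonTest(k,(float(near[0]),float(near[1])),True))
    h=cv2.convexHull(k)[:,0].astype(np.float32); box=cv2.boxPoints(cv2.minAreaRect(h)); 
    pts=k[:,0].astype(np.float32); L=[]
    side=np.linalg.norm(box[1]-box[0])
    for i in range(4):
        a,b=box[i],box[(i+1)%4]; u=(b-a)/np.linalg.norm(b-a); n=np.array([-u[1],u[0]])
        t=(pts-a)@u/np.linalg.norm(b-a); d=np.abs((pts-a)@n)
        m=(t>.12)&(t<.88)&(d<max(3,.1*side)); p=pts[m]
        vx,vy,x,y=cv2.fitLine(p,cv2.DIST_HUBER,0,.01,.01).ravel(); L.append((np.array([x,y]),np.array([vx,vy])))
    out=[]
    for i in range(4):
        (p,u),(q,v)=L[i-1],L[i]; s_=np.linalg.solve(np.c_[u,-v],q-p); out.append(p+s_[0]*u)
    return np.array(out),cv2.contourArea(k)
def sq(c,corners,z):
    w=onplane(c,corners,z); ce=w.mean(0); e=np.roll(w,-1,0)-w
    l=np.linalg.norm(e,axis=1)*1e3; az=np.degrees(np.arctan2(e[:,1],e[:,0])); 
    az=np.array([yaw90(x-az[0]) for x in az])+az[0]
    print("centre mm",(ce*1e3).round(1),"sides",l.round(1),"az(mod90)",round(yaw90(az.mean()),2),"each",(az-az.mean()).round(2))
    return ce,yaw90(az.mean())
E
python3 - <<'E'
from h import *
c=cam("wrist"); hsv=cv2.cvtColor(c["img"],cv2.COLOR_RGB2HSV)
for x,y in [(258,160),(225,150),(205,150),(310,160),(258,190),(258,205)]: print((x,y),hsv[y,x],c["img"][y,x])
m=(c["img"].astype(int)[:,:,2]>=c["img"].astype(int)[:,:,0])&(c["img"][:,:,2]>170)
m=cv2.morphologyEx(m.astype(np.uint8),cv2.MORPH_OPEN,np.ones((3,3)))
cv2.imwrite("pics/m1.png",m*255)
q,A=quad(m,(258,158)); print(q.round(1).tolist(),A)
sq(c,q,0.012)
E
```

```text
(258, 160) [ 97  10 222] [213 220 222]
(225, 150) [ 97  10 221] [212 219 221]
(205, 150) [ 23  30 178] [178 173 157]
(310, 160) [ 20  43 172] [172 162 143]
(258, 190) [ 94   9 221] [213 220 221]
(258, 205) [ 22  31 190] [190 184 167]
[[217.0, 194.10000610351562], [217.0, 115.69999694824219], [298.3999938964844, 127.5999984741211], [293.29998779296875, 198.3000030517578]] 4256.5
centre mm [ 588.8 -215.9] sides [100.   99.5  91.7  99.9] az(mod90) -21.75 each [ 1.56 -4.23  2.11  0.56]
```

View pics/m1.png

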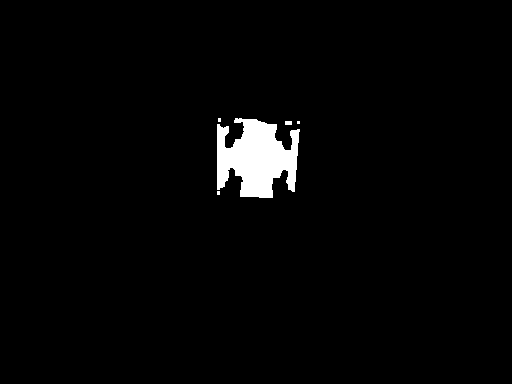

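Run:
```python
import cv2
i=cv2.imread("pics/w_holder1.png")[100:215,200:320]
cv2.imwrite("pics/z1.png",cv2.resize(i,(720,690),interpolation=cv2.INTER_NEAREST)[:600])
```

```text
(no output)
```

View pics/z1.png

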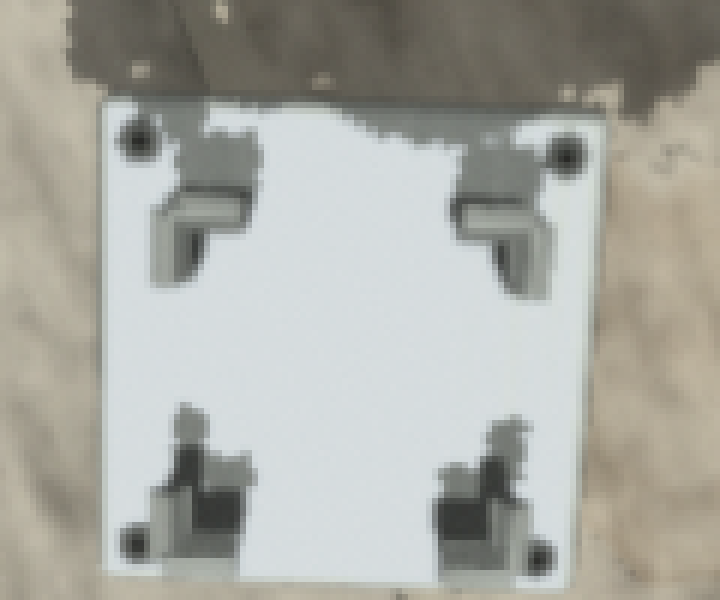

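Run:
```python
from h import *
c=cam("wrist"); im=c["img"].astype(int)
m=(im[:,:,2]>=im[:,:,0]-1)&(im[:,:,2]>75); m[:100]=0;m[215:]=0;m[:,:205]=0;m[:,312:]=0
m=cv2.morphologyEx(m.astype(np.uint8),cv2.MORPH_CLOSE,np.ones((7,7)))
q,A=quad(m,(258,158)); print(q.round(1).tolist(),A)
sq(c,q,0.012)
v=c["img"].copy(); v[m>0,0]=255
cv2.polylines(v,[np.round(q).astype(int)],True,(0,0,255))
cv2.imwrite("pics/m2.png",cv2.resize(v[100:215,200:320],(600,575),interpolation=cv2.INTER_NEAREST)[...,::-1])
# screw-hole centres
hs=[[223,123.0],[294.6,126],[289.8,193],[222.5,190.5]]
sq(c,hs,0.012)
```

```text
[[217.0, 194.60000610351562], [217.0, 116.5999984741211], [299.5, 119.5], [293.20001220703125, 198.10000610351562]] 6200.0
centre mm [ 589.8 -213.9] sides [ 99.7  99.5 101.2  99.8] az(mod90) -20.16 each [-0.03  0.38  0.14 -0.49]
centre mm [ 590.5 -214.9] sides [86.9 86.3 87.6 86.5] az(mod90) -20.08 each [-0.11  0.28  0.01 -0.19]
```

View pics/m2.png

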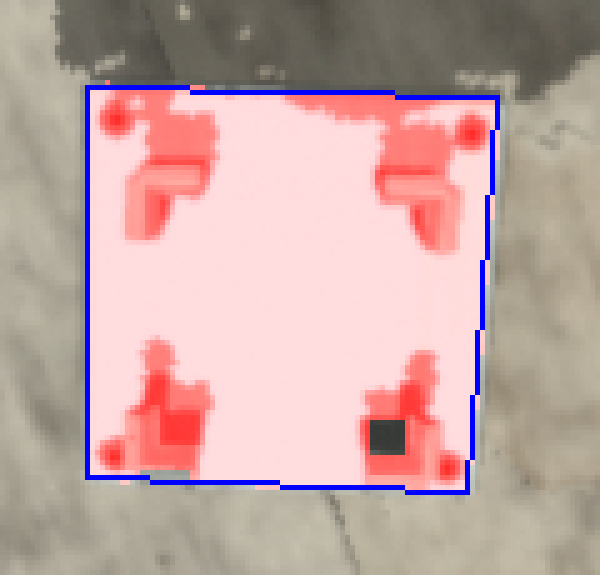

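Call:
jog_arm(
  moves=[
    {"dx": -1,"dy": 0,"dz": 30,"rx": 0,"ry": 0,"rz": 2.2,"grip": -1},
    {"dx": 0,"dy": 0,"dz": 30,"rx": 0,"ry": 0,"rz": 0,"grip": -1},
    {"dx": 0,"dy": 0,"dz": 30,"rx": 0,"ry": 0,"rz": 0,"grip": -1},
    {"dx": 0,"dy": 0,"dz": 0,"rx": 0,"ry": 0,"rz": 0,"grip": -1},
    {"dx": 0,"dy": 0,"dz": 0,"rx": 0,"ry": 0,"rz": 0,"grip": -1},
  ],
)

```text
time_s: 3.2
eef_pos: [0.5906, -0.2153, 0.1421]
orientation: [3.093, -0.548, -0.0]
contact_force: [0.8, -0.9, 1.3]
finger_gap: 0.0854
```

Run:
```python
from h import *
s,M,a=tool(); print(s["time_s"],s["eef_pos"].round(4),a,M[:,2].round(4))
c=cam("wrist","w_holder2"); im=c["img"].astype(int)
cv2.imwrite("pics/z2.png",cv2.resize(c["img"][90:320,140:380],(720,690),interpolation=cv2.INTER_CUBIC)[:600,:,::-1])
m=(im[:,:,2]>=im[:,:,0]-1)&(im[:,:,2]>75); m[290:]=0; m[:,:190]=0; m[:,330:]=0
m=cv2.morphologyEx(m.astype(np.uint8),cv2.MORPH_CLOSE,np.ones((7,7)))
cv2.imwrite("pics/m3.png",m*255)
q,A=quad(m,(258,180)); print(q.round(1).tolist(),A)
sq(c,q,0.012)
```

```text
3.2 [ 0.5906 -0.2153  0.1421] -20.10763203057209 [-2.e-04 -0.e+00 -1.e+00]
[[208.8000030517578, 226.0], [203.10000610351562, 125.0], [312.79998779296875, 125.0], [305.8999938964844, 226.0]] 10446.5
centre mm [ 590.2 -214.3] sides [101.7 100.4 101.7  99.2] az(mod90) -20.27 each [ 0.17  0.16 -0.52  0.18]
```

View pics/z2.png

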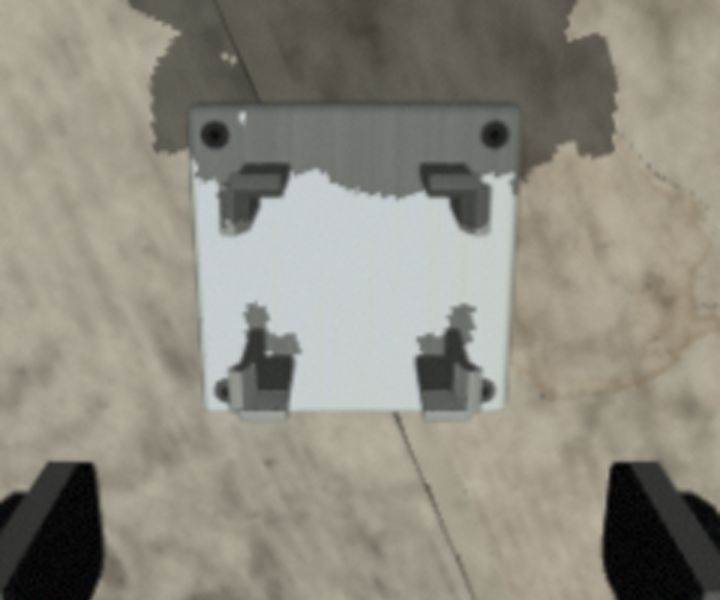

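View pics/w_holder2.png

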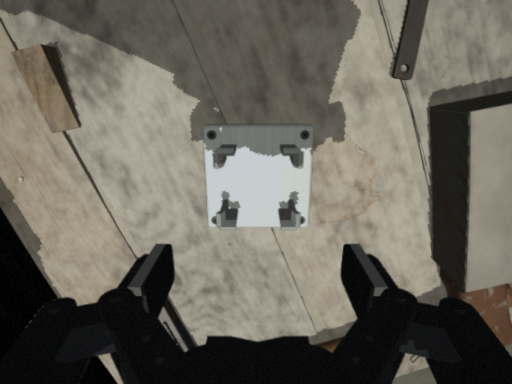

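Run:
```python
from h import *
plan((0.673,-0.017,0.15),-34,7)
```

```text
at [ 0.5911 -0.2156  0.1428] az -20.12 zaxis [ 1.3e-03 -3.0e-04 -1.0e+00]
{"dx":1,"dy":-31,"dz":-1,"rz":2},
{"dx":0,"dy":-30,"dz":-1,"rz":2},
{"dx":-1,"dy":-31,"dz":-1,"rz":2},
{"dx":-1,"dy":-31,"dz":-1,"rz":1.9},
{"dx":-3,"dy":-30,"dz":-1,"rz":2},
{"dx":-5,"dy":-31,"dz":-1,"rz":2},
{"dx":-5,"dy":-30,"dz":-1,"rz":2},
```

Call:
jog_arm(
  moves=[
    {"dx": 1,"dy": -31,"dz": -1,"rx": 0,"ry": 0,"rz": 2,"grip": -1},
    {"dx": 0,"dy": -30,"dz": -1,"rx": 0,"ry": 0,"rz": 2,"grip": -1},
    {"dx": -1,"dy": -31,"dz": -1,"rx": 0,"ry": 0,"rz": 2,"grip": -1},
    {"dx": -1,"dy": -31,"dz": -1,"rx": 0,"ry": 0,"rz": 2,"grip": -1},
    {"dx": -3,"dy": -30,"dz": -1,"rx": 0,"ry": 0,"rz": 2,"grip": -1},
    {"dx": -5,"dy": -31,"dz": -1,"rx": 0,"ry": 0,"rz": 2,"grip": -1},
    {"dx": -5,"dy": -30,"dz": -1,"rx": 0,"ry": 0,"rz": 2,"grip": -1},
    {"dx": 0,"dy": 0,"dz": 0,"rx": 0,"ry": 0,"rz": 0,"grip": -1},
    {"dx": 0,"dy": 0,"dz": 0,"rx": 0,"ry": 0,"rz": 0,"grip": -1},
  ],
)

```text
time_s: 4.15
eef_pos: [0.6731, -0.0161, 0.1499]
orientation: [-3.004, 0.919, -0.003]
contact_force: [-0.3, -0.8, 0.3]
finger_gap: 0.0853
```

Run:
```python
from h import *
s,M,a=tool(); print(s["time_s"],s["eef_pos"].round(4),a,M[:,2].round(4))
c=cam("wrist","w_sp"); im=c["img"]
hsv=cv2.cvtColor(im,cv2.COLOR_RGB2HSV)
for x,y in [(220,170),(245,150),(256,200),(256,160),(290,170),(200,150),(320,150)]: print((x,y),hsv[y,x])
```

```text
4.15 [ 0.6731 -0.0161  0.1499] -34.023601838348284 [ 1.9e-03  1.0e-04 -1.0e+00]
(220, 170) [ 22  36 183]
(245, 150) [ 19 106  87]
(256, 200) [ 19 107 208]
(256, 160) [ 19 105 212]
(290, 170) [ 20  37 187]
(200, 150) [ 21  34 202]
(320, 150) [ 22  35 194]
```

View pics/w_sp.png

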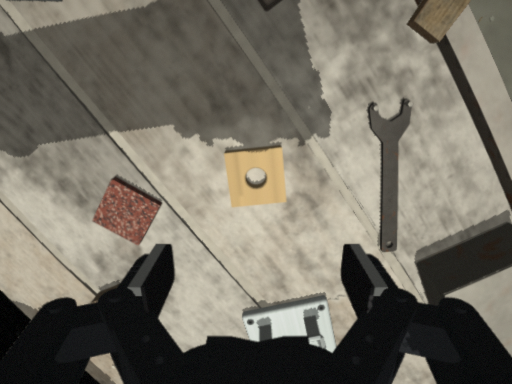

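The spacer is at (256,176), with its hole at (257,178). The tile is at (127,210) and the holder at (290,325). I'll measure the spacer now and the tile roughly.

Run:
```python
from h import *
s,M,a=tool()
c=cam("wrist"); im=c["img"]; hsv=cv2.cvtColor(im,cv2.COLOR_RGB2HSV)
m=((hsv[:,:,1]>70)&(hsv[:,:,2]>150)); m[:,:200]=0
q,A=quad(m,(256,160)); print(q.round(1).tolist()); ce,az=sq(c,q,0.014)
d=np.r_[ce,0]-np.r_[s["eef_pos"][:2],0]; print("off in tool",(M.T@d*1e3).round(1))
m=((hsv[:,:,1]>90)&(hsv[:,:,0]<10)|(hsv[:,:,0]>170)); m[:,200:]=0
m=cv2.morphologyEx(m.astype(np.uint8),cv2.MORPH_OPEN,np.ones((5,5)))
q,A=quad(m,(127,210)); print(q.round(1).tolist(),A); sq(c,q,0.010)
```

```text
[[223.5, 151.60000610351562], [281.3999938964844, 149.60000610351562], [285.1000061035156, 199.8000030517578], [231.10000610351562, 205.10000610351562]]
centre mm [670.3 -15.6] sides [55.4 51.4 54.9 55.3] az(mod90) -29.26 each [-2.95  0.74  1.09  1.12]
off in tool [-2.9 -0.1 -0. ]
[[94.9000015258789, 219.5], [107.4000015258789, 185.10000610351562], [154.60000610351562, 200.89999389648438], [77.80000305175781, 210.89999389648438]] 844.5
centre mm [525.6  45.7] sides [43.7 50.5 85.8 19.8] az(mod90) 38.54 each [-10.4   -2.55  25.18 -12.23]
```

```bash
cat >> h.py <<'E'
def blobs(c,m,z,near,open_=0,close=0):
    m=m.astype(np.uint8)
    if close: m=cv2.morphologyEx(m,cv2.MORPH_CLOSE,np.ones((close,close)))
    if open_: m=cv2.morphologyEx(m,cv2.MORPH_OPEN,np.ones((open_,open_)))
    cs,_=cv2.findContours(m,cv2.RETR_EXTERNAL,cv2.CHAIN_APPROX_NONE)
    cs=[k for k in cs if cv2.contourArea(k)>150]
    k=max(cs,key=lambda k:cv2.pointPolygonTest(k,(float(near[0]),float(near[1])),True))
    w=onplane(c,k[:,0],z); rr=rect(w); print("rect (mm) x,y,w,h,az:",rr,"n",cv2.contourArea(k)); return rr,k,m
E
python3 - <<'E'
from h import *
s,M,a=tool()
c=cam("wrist"); im=c["img"]; hsv=cv2.cvtColor(im,cv2.COLOR_RGB2HSV)
m=((hsv[:,:,1]>70)&(hsv[:,:,2]>150)); m[:,:200]=0
rr,k,mm=blobs(c,m,0.014,(256,160),3,3)
v=im.copy(); v[mm>0,2]=255
print("off in tool",(M.T@(np.r_[rr[0]/1e3,rr[1]/1e3,0]-np.r_[s["eef_pos"][:2],0])*1e3).round(1))
m=((hsv[:,:,1]>90)&((hsv[:,:,0]<10)|(hsv[:,:,0]>170))); m[:,200:]=0
rr,k,mm=blobs(c,m,0.01,(127,210),3,7); v[mm>0,2]=255
cv2.imwrite("pics/z4.png",cv2.resize(v[120:260,80:320],(720,420),interpolation=cv2.INTER_NEAREST)[:,:,::-1])
E
```

```text
rect (mm) x,y,w,h,az: (670.7, -14.8, 56.0, 56.0, -28.1) n 2928.0
off in tool [-3.2 -1.5 -0. ]
rect (mm) x,y,w,h,az: (536.3, 30.3, 58.4, 55.6, 23.9) n 2475.0
```

View pics/z4.png

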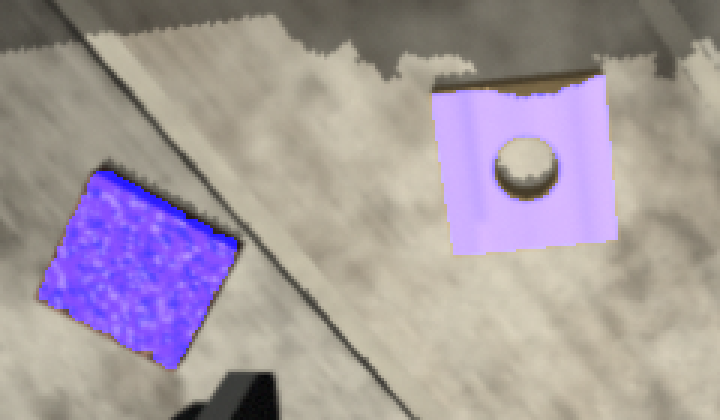

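Call:
jog_arm(
  moves=[
    {"dx": -3,"dy": -1.5,"dz": 20,"rx": 0,"ry": 0,"rz": -5.7,"grip": -1},
    {"dx": 0,"dy": 0,"dz": 40,"rx": 0,"ry": 0,"rz": 0,"grip": -1},
    {"dx": 0,"dy": 0,"dz": 0,"rx": 0,"ry": 0,"rz": 0,"grip": -1},
    {"dx": 0,"dy": 0,"dz": 0,"rx": 0,"ry": 0,"rz": 0,"grip": -1},
  ],
)

```text
time_s: 4.7
eef_pos: [0.6705, -0.015, 0.089]
orientation: [3.044, -0.774, -0.001]
contact_force: [0.3, -0.8, 0.7]
finger_gap: 0.0854
```

Run:
```python
from h import *
s,M,a=tool(); print(s["time_s"],s["eef_pos"].round(4),a,M[:,2].round(4))
c=cam("wrist","w_sp2"); im=c["img"]; hsv=cv2.cvtColor(im,cv2.COLOR_RGB2HSV)
m=((hsv[:,:,1]>70)&(hsv[:,:,2]>60)); m[:,:180]=0; m[:,340:]=0; m[:100]=0;m[270:]=0
rr,k,mm=blobs(c,m,0.014,(256,190),3,3)
print("off in tool",(M.T@(np.r_[rr[0]/1e3,rr[1]/1e3,0]-np.r_[s["eef_pos"][:2],0])*1e3).round(1))
v=im.copy(); v[mm>0,2]=255
cv2.imwrite("pics/z5.png",v[:,:,::-1])
```

```text
4.7 [ 0.6705 -0.015   0.089 ] -28.543619817181515 [-8.e-04 -5.e-04 -1.e+00]
rect (mm) x,y,w,h,az: (671.7, -13.5, 58.7, 56.1, -28.1) n 4867.0
off in tool [ 0.3 -1.9 -0. ]
```

View pics/z5.png

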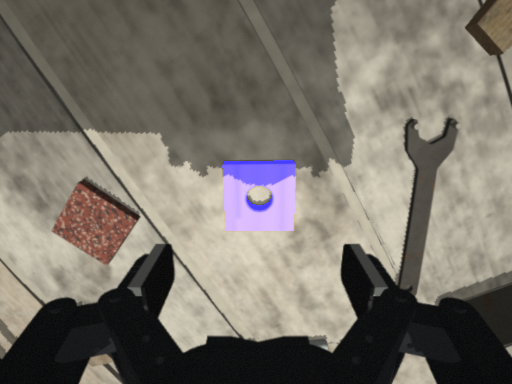

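Call:
jog_arm(
  moves=[
    {"dx": 0,"dy": -0.5,"dz": 40,"rx": 0,"ry": 0,"rz": -0.4,"grip": -1},
    {"dx": 0,"dy": 0,"dz": 30,"rx": 0,"ry": 0,"rz": 0,"grip": -1},
    {"dx": 0,"dy": 0,"dz": 18,"rx": 0,"ry": 0,"rz": 0,"grip": -1},
    {"dx": 0,"dy": 0,"dz": 0,"rx": 0,"ry": 0,"rz": 0,"grip": -1},
    {"dx": 0,"dy": 0,"dz": 0,"rx": 0,"ry": 0,"rz": 0,"grip": 0},
    {"dx": 0,"dy": 0,"dz": 0,"rx": 0,"ry": 0,"rz": 0,"grip": 0.5},
    {"dx": 0,"dy": 0,"dz": 0,"rx": 0,"ry": 0,"rz": 0,"grip": 0.5},
    {"dx": 0,"dy": 0,"dz": 0,"rx": 0,"ry": 0,"rz": 0,"grip": 0.5},
  ],
  newtons=40,
)

```text
time_s: 5.55
eef_pos: [0.6721, -0.0136, 0.0024]
orientation: [-3.047, 0.761, -0.004]
contact_force: [-1.7, -1.4, 9.0]
finger_gap: 0.0548
```

Run:
```python
from h import *
s,M,a=tool(); print(s["time_s"],s["eef_pos"].round(4),a,M[:,2].round(4),s["finger_gap"],s["contact_force"].round(1))
c=cam("wrist","w_sp3")
```

```text
5.55 [ 0.6721 -0.0136  0.0024] -28.046562350649317 [ 2.5e-03  3.0e-04 -1.0e+00] 0.054837048935747555 [-1.7 -1.4  9. ]
```

View pics/w_sp3.png

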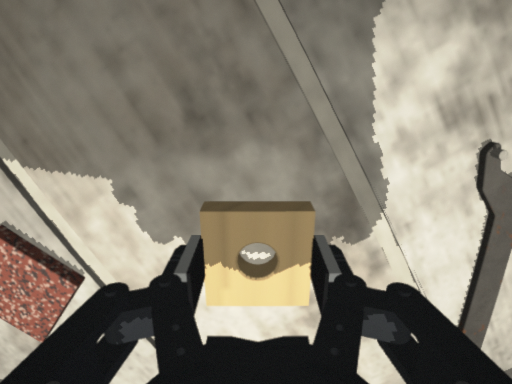

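Call:
jog_arm(
  moves=[
    {"dx": 0,"dy": 0,"dz": 0,"rx": 0,"ry": 0,"rz": 0,"grip": 0.5},
    {"dx": 0,"dy": 0,"dz": 0,"rx": 0,"ry": 0,"rz": 0,"grip": 0.5},
  ],
)

```text
time_s: 5.8
eef_pos: [0.6721, -0.0136, 0.0024]
orientation: [-3.047, 0.761, -0.004]
contact_force: [-2.1, -0.2, 8.3]
finger_gap: 0.0547
```

Call:
jog_arm(
  moves=[
    {"dx": 0,"dy": 0,"dz": -10,"rx": 0,"ry": 0,"rz": 0,"grip": 0.5},
    {"dx": 0,"dy": 0,"dz": -20,"rx": 0,"ry": 0,"rz": 0,"grip": 0.5},
    {"dx": 0,"dy": 0,"dz": -40,"rx": 0,"ry": 0,"rz": 0,"grip": 0.5},
    {"dx": 0,"dy": 0,"dz": -40,"rx": 0,"ry": 0,"rz": 0,"grip": 0.5},
    {"dx": 0,"dy": 0,"dz": 0,"rx": 0,"ry": 0,"rz": 0,"grip": 0.5},
    {"dx": 0,"dy": 0,"dz": 0,"rx": 0,"ry": 0,"rz": 0,"grip": 0.5},
  ],
)

```text
time_s: 6.4
eef_pos: [0.6717, -0.0133, 0.1123]
orientation: [-3.047, 0.761, -0.004]
contact_force: [-0.7, 0.8, -1.2]
finger_gap: 0.0545
```

Run:
```python
from h import *
s,M,a=tool(); print(s["time_s"],s["eef_pos"].round(4),a,M[:,2].round(4),s["finger_gap"],s["contact_force"].round(1))
c=cam("wrist","w_sp4")
c=cam("scene","s_sp4")
plan((0.5902,-0.2144,0.112),-20.2,7)
```

```text
6.4 [ 0.6717 -0.0133  0.1123] -28.03268201925 [ 2.7e-03  8.0e-04 -1.0e+00] 0.05452957223618752 [-0.7  0.8 -1.2]
at [ 0.6706 -0.0132  0.1102] az -28.03 zaxis [-4.e-04  3.e-04 -1.e+00]
{"dx":3,"dy":31,"dz":-0,"rz":-1.1},
{"dx":3,"dy":31,"dz":-1,"rz":-1.1},
{"dx":2,"dy":31,"dz":0,"rz":-1.2},
{"dx":2,"dy":30,"dz":-0,"rz":-1.1},
{"dx":1,"dy":31,"dz":-0,"rz":-1.1},
{"dx":0,"dy":31,"dz":-1,"rz":-1.1},
{"dx":-0,"dy":31,"dz":0,"rz":-1.1},
```

View pics/w_sp4.png

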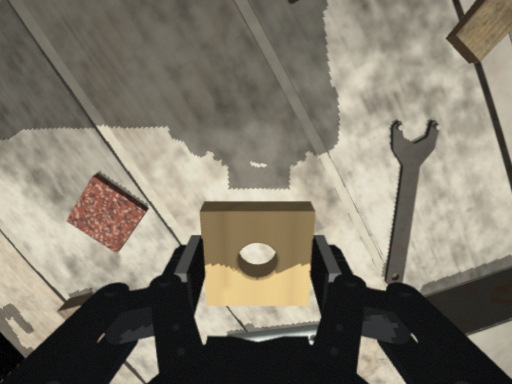

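View pics/s_sp4.png

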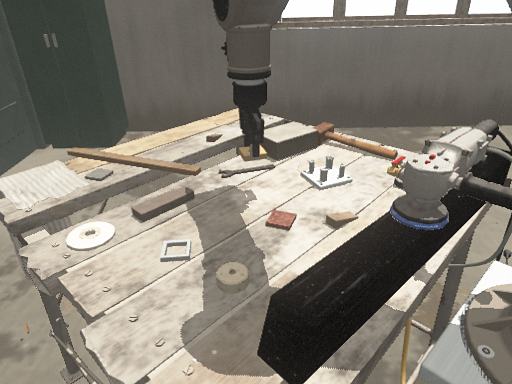

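Run:
```python
from h import *
s,M,a=tool()
c=cam("wrist"); im=c["img"]; hsv=cv2.cvtColor(im,cv2.COLOR_RGB2HSV)
print([hsv[y,258].tolist() for y in range(196,222,2)])
m=((hsv[:,:,1]>70)&(hsv[:,:,2]>110)); m[:,:180]=0; m[:,340:]=0; m[:200]=0
E=c["extrinsics"]
for z in (.0116,):
    rr,k,mm=blobs(c,m,s["eef_pos"][2]+z,(220,280),3,0)
    print("off in tool",(M.T@(np.r_[rr[0]/1e3,rr[1]/1e3,0]-np.r_[s["eef_pos"][:2],0])*1e3).round(1))
q,A=quad(mm,(220,280)); print(q.round(1).tolist()); ce,az=sq(c,q,s["eef_pos"][2]+.0116); print((M.T@(np.r_[ce,0]-np.r_[s["eef_pos"][:2],0])*1e3).round(1))
```

```text
[[23, 23, 233], [23, 24, 232], [23, 30, 226], [19, 86, 89], [19, 100, 82], [19, 105, 80], [19, 107, 79], [19, 106, 84], [19, 102, 133], [19, 104, 137], [19, 102, 138], [20, 102, 137], [19, 102, 138]]
rect (mm) x,y,w,h,az: (668.8, -14.1, 55.9, 56.1, -28.0) n 10030.5
off in tool [-1.2  1.7  0. ]
[[201.6999969482422, 211.0], [312.8999938964844, 211.0], [308.0, 305.0], [206.6999969482422, 305.0]]
centre mm [669.  -14.2] sides [53.7 55.9 55.5 55.9] az(mod90) -28.01 each [ 0.01  0.93  0.04 -0.97]
[-1.   1.7  0. ]
```

Run:
```python
from h import *
plan((0.5918,-0.2131,0.105),-20.2,7)
```

```text
at [ 0.6704 -0.0133  0.1097] az -28.03 zaxis [-0.0011  0.     -1.    ]
{"dx":4,"dy":30,"dz":1,"rz":-1.1},
{"dx":2,"dy":31,"dz":0,"rz":-1.1},
{"dx":3,"dy":31,"dz":1,"rz":-1.2},
{"dx":1,"dy":30,"dz":1,"rz":-1.1},
{"dx":2,"dy":31,"dz":0,"rz":-1.1},
{"dx":0,"dy":31,"dz":1,"rz":-1.1},
{"dx":-0,"dy":30,"dz":1,"rz":-1.1},
```

Call:
jog_arm(
  moves=[
    {"dx": 4,"dy": 30,"dz": 1,"rx": 0,"ry": 0,"rz": -1.1,"grip": 0.5},
    {"dx": 2,"dy": 31,"dz": 0,"rx": 0,"ry": 0,"rz": -1.1,"grip": 0.5},
    {"dx": 3,"dy": 31,"dz": 1,"rx": 0,"ry": 0,"rz": -1.2,"grip": 0.5},
    {"dx": 1,"dy": 30,"dz": 1,"rx": 0,"ry": 0,"rz": -1.1,"grip": 0.5},
    {"dx": 2,"dy": 31,"dz": 0,"rx": 0,"ry": 0,"rz": -1.1,"grip": 0.5},
    {"dx": 0,"dy": 31,"dz": 1,"rx": 0,"ry": 0,"rz": -1.1,"grip": 0.5},
    {"dx": 0,"dy": 30,"dz": 1,"rx": 0,"ry": 0,"rz": -1.1,"grip": 0.5},
    {"dx": 0,"dy": 0,"dz": 0,"rx": 0,"ry": 0,"rz": 0,"grip": 0.5},
    {"dx": 0,"dy": 0,"dz": 0,"rx": 0,"ry": 0,"rz": 0,"grip": 0.5},
    {"dx": 0,"dy": 0,"dz": 0,"rx": 0,"ry": 0,"rz": 0,"grip": 0.5},
  ],
)

```text
time_s: 7.55
eef_pos: [0.5926, -0.2121, 0.1047]
orientation: [-3.093, 0.551, 0.001]
contact_force: [-0.1, 0.3, -0.8]
finger_gap: 0.0545
```

Run:
```python
from h import *
s,M,a=tool(); print(s["time_s"],s["eef_pos"].round(4),a,M[:,2].round(4),s["finger_gap"],s["contact_force"].round(1))
c=cam("wrist","w_pl1")
c=cam("scene","s_pl1"); cv2.imwrite("pics/s_pl1z.png",cv2.resize(c["img"][90:240,220:420],(800,600),interpolation=cv2.INTER_CUBIC)[:,:,::-1])
```

```text
7.55 [ 0.5926 -0.2121  0.1047] -20.197715489251348 [-9.e-04  5.e-04 -1.e+00] 0.054459544198351105 [-0.1  0.3 -0.8]
```

View pics/w_pl1.png

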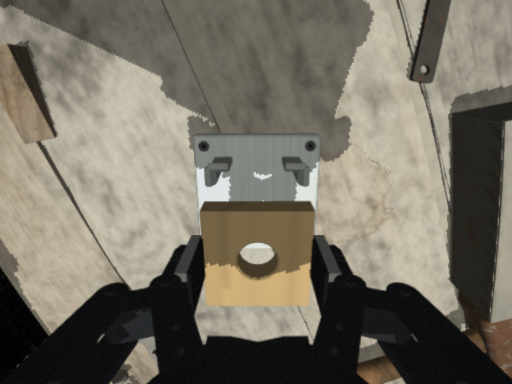

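View pics/s_pl1z.png

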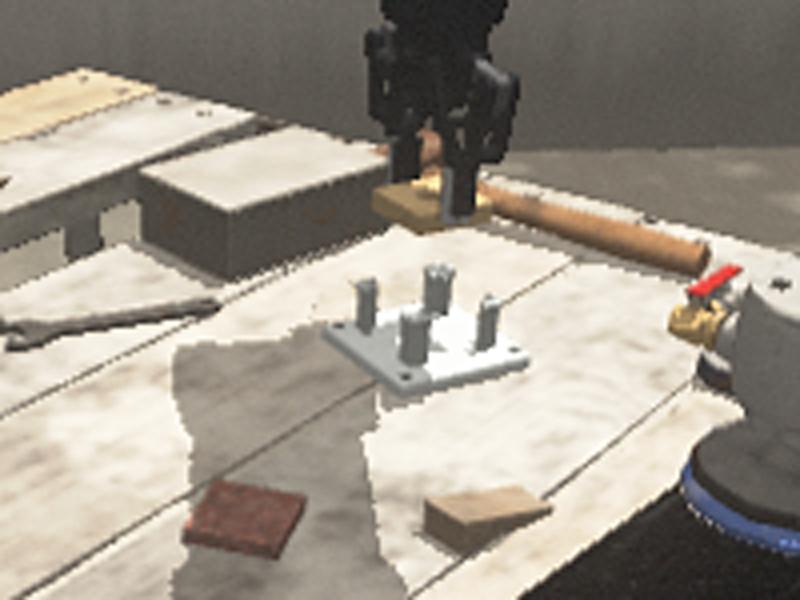

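Run:
```python
from h import *
s,M,a=tool()
c=cam("wrist"); im=c["img"]
cv2.imwrite("pics/z6.png",cv2.resize(im[120:220,180:340],(800,500),interpolation=cv2.INTER_NEAREST)[:,:,::-1])
for p,z in [((195,133.5),.012),((320,133.5),.012),((203.5,146),.012),((310.5,146),.012)]:
    w=onplane(c,[p],z)[0]; print(p,(M.T@(np.r_[w,0]-np.r_[s["eef_pos"][:2],0])*1e3).round(1))
```

```text
(195, 133.5) [-50.7 -49.2   0. ]
(320, 133.5) [ 49.1 -49.2  -0. ]
(203.5, 146) [-44.4 -39.1   0. ]
(310.5, 146) [ 42.  -39.1  -0. ]
```

View pics/z6.png

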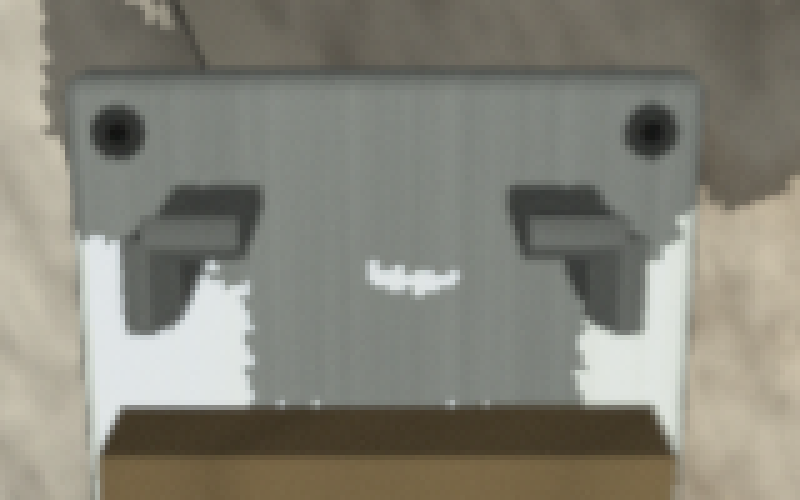

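Run:
```python
from h import *
s,M,a=tool(); print(s["eef_pos"].round(4))
c=cam("wrist"); im=c["img"]
f=lambda p,z:(M.T@(np.r_[onplane(c,[p],z)[0],0]-np.r_[s["eef_pos"][:2],0])*1e3).round(1)
for p,z in [((210,175),.049),((304,175),.049),((220,170),.049),((220,163.4),.049),((203.6,146.2),.012),((310.2,146.2),.012),((257,135),.012),((257,133),.004)]: print(p,f(p,z))
cv2.imwrite("pics/z7.png",cv2.resize(im[150:195,195:260],(780,540),interpolation=cv2.INTER_CUBIC)[:,:,::-1])
```

```text
[ 0.5928 -0.212   0.105 ]
(210, 175) [-34.1 -25.2   0. ]
(304, 175) [ 31.8 -25.2  -0. ]
(220, 170) [-26.9 -28.8   0. ]
(220, 163.4) [-26.8 -33.6   0. ]
(203.6, 146.2) [-44.3 -38.9   0. ]
(310.2, 146.2) [ 41.8 -38.9  -0. ]
(257, 135) [ -1.2 -47.8   0. ]
(257, 133) [ -1.2 -48.3   0. ]
```

View pics/z7.png

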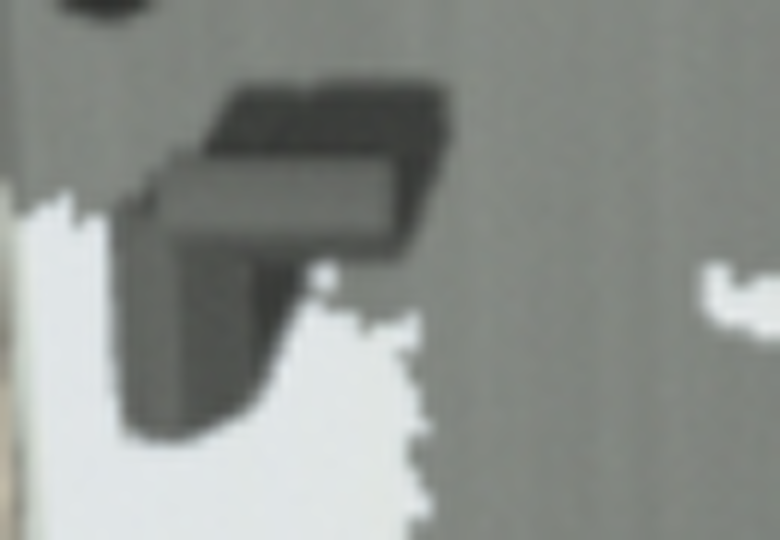

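Call:
jog_arm(
  moves=[
    {"dx": -0.2,"dy": 1.5,"dz": 20,"rx": 0,"ry": 0,"rz": 0,"grip": 0.5},
    {"dx": 0,"dy": 0,"dz": 20,"rx": 0,"ry": 0,"rz": 0,"grip": 0.5},
    {"dx": 0,"dy": 0,"dz": 0,"rx": 0,"ry": 0,"rz": 0,"grip": 0.5},
    {"dx": 0,"dy": 0,"dz": 0,"rx": 0,"ry": 0,"rz": 0,"grip": 0.5},
  ],
)

```text
time_s: 8.15
eef_pos: [0.5917, -0.2143, 0.0656]
orientation: [3.093, -0.552, -0.001]
contact_force: [-0.2, -0.2, 0.2]
finger_gap: 0.0545
```

```bash
cat >> h.py <<'E'
def rel(xy):
    s,M,a=tool(); print("t",round(s["time_s"],2),"tcp",(s["eef_pos"]*1e3).round(1),"az",round(a,2),"gap",round(s["finger_gap"]*1e3,1),"F",s["contact_force"].round(1),"goal in tool",(M.T@(np.r_[xy,0]-np.r_[s["eef_pos"][:2]*1e3,0])).round(1))
E
python3 - <<'E'
from h import *
rel((590.2,-214.3))
c=cam("wrist","w_pl2"); im=c["img"]
cv2.imwrite("pics/z8.png",cv2.resize(im[100:320,150:370],(600,600),interpolation=cv2.INTER_CUBIC)[:,:,::-1])
E
```

```text
t 8.15 tcp [ 591.7 -214.3   65.6] az -20.23 gap 54.5 F [-0.2 -0.2  0.2] goal in tool [-1.4  0.6  0. ]
```

View pics/z8.png

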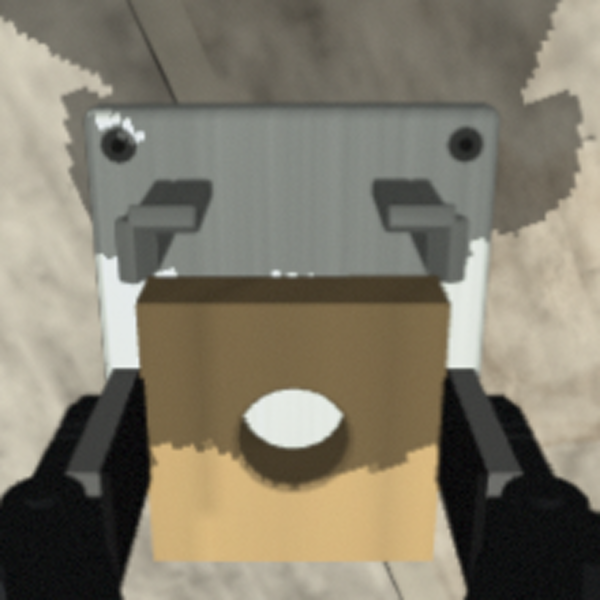

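Run:
```python
from h import *
s,M,a=tool(); rel((590.2,-214.3))
c=cam("wrist"); im=c["img"]; hsv=cv2.cvtColor(im,cv2.COLOR_RGB2HSV)
f=lambda p,z:(M.T@(np.r_[onplane(c,[p],z)[0],0]-np.r_[s["eef_pos"][:2],0])*1e3).round(1)
cv2.imwrite("pics/z9.png",cv2.resize(im[160:210,190:260],(770,550),interpolation=cv2.INTER_CUBIC)[:,:,::-1])
for p in [(220,175.9),(220,184),(220,185.1)]: print(p,f(p,.049))
for p in [(193.5,153.2),(320.3,152.8)]: print("hole",p,f(p,.012))
m=((hsv[:,:,1]>70)&(hsv[:,:,2]>110)); m[:,:180]=0; m[:,340:]=0; m[:200]=0
q,A=quad(cv2.morphologyEx(m.astype(np.uint8),cv2.MORPH_OPEN,np.ones((3,3))),(220,280)); ce,az=sq(c,q,s["eef_pos"][2]+.0116); print((M.T@(np.r_[ce,0]-np.r_[s["eef_pos"][:2],0])*1e3).round(1),q.round(1).tolist())
```

```text
t 8.2 tcp [ 592.1 -214.5   66.1] az -20.23 gap 54.8 F [-0.1  0.3 -0.3] goal in tool [-1.8  0.5 -0. ]
(220, 175.9) [-21.9 -35.8  -0. ]
(220, 184) [-22.1 -31.   -0. ]
(220, 185.1) [-22.1 -30.3  -0. ]
hole (193.5, 153.2) [-44.2 -41.2  -0. ]
hole (320.3, 152.8) [ 41.9 -41.5   0. ]
centre mm [ 590.6 -215.8] sides [53.5 55.4 55.5 55.4] az(mod90) -20.22 each [-0.01  1.06 -0.   -1.05]
[-0.9  1.8 -0. ] [[201.8000030517578, 212.0], [312.5, 212.0], [307.79998779296875, 305.0], [206.5, 305.0]]
```

View pics/z9.png

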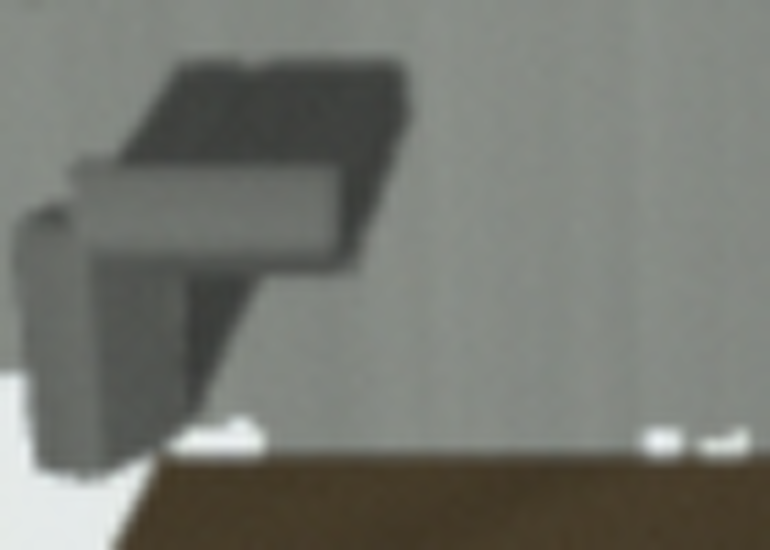

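Call:
jog_arm(
  moves=[
    {"dx": 0,"dy": -0.5,"dz": 12,"rx": 0,"ry": 0,"rz": 0,"grip": 0.5},
    {"dx": 0,"dy": 0,"dz": 6,"rx": 0,"ry": 0,"rz": 0,"grip": 0.5},
    {"dx": 0,"dy": 0,"dz": 6,"rx": 0,"ry": 0,"rz": 0,"grip": 0.5},
    {"dx": 0,"dy": 0,"dz": 4,"rx": 0,"ry": 0,"rz": 0,"grip": 0.5},
    {"dx": 0,"dy": 0,"dz": 0,"rx": 0,"ry": 0,"rz": 0,"grip": 0.5},
  ],
)

```text
time_s: 8.75
eef_pos: [0.5915, -0.2139, 0.0366]
orientation: [3.093, -0.552, -0.002]
contact_force: [-0.2, 0.4, -0.5]
finger_gap: 0.0544
```

Call:
jog_arm(
  moves=[
    {"dx": 0,"dy": 0,"dz": 6,"rx": 0,"ry": 0,"rz": 0,"grip": 0.5},
    {"dx": 0,"dy": 0,"dz": 6,"rx": 0,"ry": 0,"rz": 0,"grip": 0.5},
    {"dx": 0,"dy": 0,"dz": 5,"rx": 0,"ry": 0,"rz": 0,"grip": 0.5},
    {"dx": 0,"dy": 0,"dz": 0,"rx": 0,"ry": 0,"rz": 0,"grip": 0.5},
    {"dx": 0,"dy": 0,"dz": 0,"rx": 0,"ry": 0,"rz": 0,"grip": 0.5},
  ],
)

```text
time_s: 9.25
eef_pos: [0.5918, -0.214, 0.0202]
orientation: [3.093, -0.552, -0.0]
contact_force: [0.2, 0.1, -0.8]
finger_gap: 0.0546
```

Call:
jog_arm(
  moves=[
    {"dx": 0,"dy": 0,"dz": 3,"rx": 0,"ry": 0,"rz": 0,"grip": 0.5},
    {"dx": 0,"dy": 0,"dz": 1,"rx": 0,"ry": 0,"rz": 0,"grip": 0.5},
    {"dx": 0,"dy": 0,"dz": 0,"rx": 0,"ry": 0,"rz": 0,"grip": 0.5},
    {"dx": 0,"dy": 0,"dz": 0,"rx": 0,"ry": 0,"rz": 0,"grip": 0.5},
  ],
)

```text
time_s: 9.65
eef_pos: [0.5919, -0.214, 0.0164]
orientation: [3.093, -0.552, 0.0]
contact_force: [0.8, 0.4, -0.5]
finger_gap: 0.0544
```

Call:
jog_arm(
  moves=[
    {"dx": 0,"dy": 0,"dz": 1,"rx": 0,"ry": 0,"rz": 0,"grip": 0.5},
    {"dx": 0,"dy": 0,"dz": 1,"rx": 0,"ry": 0,"rz": 0,"grip": 0.5},
    {"dx": 0,"dy": 0,"dz": 0.5,"rx": 0,"ry": 0,"rz": 0,"grip": 0.5},
    {"dx": 0,"dy": 0,"dz": 0,"rx": 0,"ry": 0,"rz": 0,"grip": 0.5},
  ],
)

```text
time_s: 10.05
eef_pos: [0.592, -0.214, 0.0144]
orientation: [-3.092, 0.552, -0.0]
contact_force: [-4.3, 2.1, 11.5]
finger_gap: 0.0546
```

Call:
jog_arm(
  moves=[
    {"dx": 0,"dy": 0,"dz": 0,"rx": 0,"ry": 0,"rz": 0,"grip": 0},
    {"dx": 0,"dy": 0,"dz": 0,"rx": 0,"ry": 0,"rz": 0,"grip": -1},
    {"dx": 0,"dy": 0,"dz": 0,"rx": 0,"ry": 0,"rz": 0,"grip": -1},
    {"dx": 0,"dy": 0,"dz": 0,"rx": 0,"ry": 0,"rz": 0,"grip": -1},
  ],
)

```text
time_s: 10.45
eef_pos: [0.5918, -0.2139, 0.0137]
orientation: [3.093, -0.552, -0.0]
contact_force: [0.7, -0.3, -0.2]
finger_gap: 0.0852
```

Call:
jog_arm(
  moves=[
    {"dx": 0,"dy": 0,"dz": -10,"rx": 0,"ry": 0,"rz": 0,"grip": -1},
    {"dx": 0,"dy": 0,"dz": -30,"rx": 0,"ry": 0,"rz": 0,"grip": -1},
    {"dx": 0,"dy": 0,"dz": -40,"rx": 0,"ry": 0,"rz": 0,"grip": -1},
    {"dx": 0,"dy": 0,"dz": -40,"rx": 0,"ry": 0,"rz": 0,"grip": -1},
    {"dx": 0,"dy": 0,"dz": 0,"rx": 0,"ry": 0,"rz": 0,"grip": -1},
    {"dx": 0,"dy": 0,"dz": 0,"rx": 0,"ry": 0,"rz": 0,"grip": -1},
  ],
)

```text
time_s: 11.05
eef_pos: [0.5924, -0.2139, 0.1353]
orientation: [-3.092, 0.552, -0.004]
contact_force: [-0.1, -0.0, -0.5]
finger_gap: 0.085
```

Run:
```python
from h import *
s,M,a=tool(); rel((590.2,-214.3))
c=cam("wrist","w_pl3"); im=c["img"]; hsv=cv2.cvtColor(im,cv2.COLOR_RGB2HSV)
cv2.imwrite("pics/z10.png",cv2.resize(im[90:290,150:360],(630,600),interpolation=cv2.INTER_CUBIC)[:,:,::-1])
m=((hsv[:,:,1]>70)); m[:,:180]=0; m[:,340:]=0; m[:100]=0; m[260:]=0
rr,k,mm=blobs(c,m,0.026,(240,200),3,3); rel(rr[:2])
```

```text
t 11.05 tcp [ 592.4 -213.9  135.3] az -20.23 gap 85.0 F [-0.1 -0.  -0.5] goal in tool [-2.   1.1 -0. ]
rect (mm) x,y,w,h,az: (590.8, -214.1, 57.7, 56.7, -20.3) n 3597.0
t 11.1 tcp [ 591.8 -213.7  134.1] az -20.23 gap 85.4 F [-0.4  0.9 -0.5] goal in tool [-0.8  0.7 -0. ]
```

View pics/z10.png

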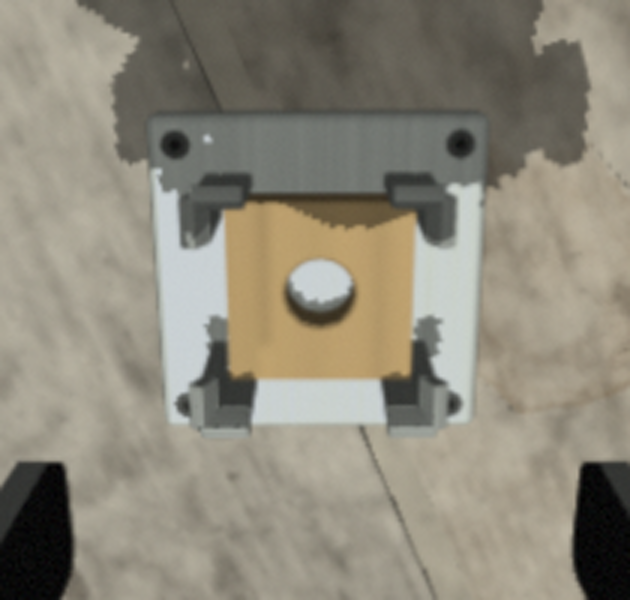

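The spacer lies flat between all four angles (hole at about (257,185)). Next is the tile.

Run:
```python
from h import *
plan((0.5375,0.030,0.110),24,9)
```

```text
at [ 0.5918 -0.2137  0.1341] az -20.23 zaxis [ 4.e-04  3.e-04 -1.e+00]
{"dx":-15,"dy":-23,"dz":3,"rz":-4.9},
{"dx":-13,"dy":-25,"dz":2,"rz":-4.9},
{"dx":-11,"dy":-25,"dz":3,"rz":-4.9},
{"dx":-8,"dy":-27,"dz":3,"rz":-5},
{"dx":-7,"dy":-27,"dz":2,"rz":-4.9},
{"dx":-4,"dy":-27,"dz":3,"rz":-4.9},
{"dx":-1,"dy":-28,"dz":3,"rz":-4.9},
{"dx":0,"dy":-28,"dz":2,"rz":-4.9},
{"dx":4,"dy":-27,"dz":3,"rz":-4.9},
```

Call:
jog_arm(
  moves=[
    {"dx": -15,"dy": -23,"dz": 0,"rx": 0,"ry": 0,"rz": -4.9,"grip": -1},
    {"dx": -13,"dy": -25,"dz": 0,"rx": 0,"ry": 0,"rz": -4.9,"grip": -1},
    {"dx": -11,"dy": -25,"dz": 3,"rx": 0,"ry": 0,"rz": -4.9,"grip": -1},
    {"dx": -8,"dy": -27,"dz": 3,"rx": 0,"ry": 0,"rz": -5,"grip": -1},
    {"dx": -7,"dy": -27,"dz": 3,"rx": 0,"ry": 0,"rz": -4.9,"grip": -1},
    {"dx": -4,"dy": -27,"dz": 3,"rx": 0,"ry": 0,"rz": -4.9,"grip": -1},
    {"dx": -1,"dy": -28,"dz": 4,"rx": 0,"ry": 0,"rz": -4.9,"grip": -1},
    {"dx": 0,"dy": -28,"dz": 4,"rx": 0,"ry": 0,"rz": -4.9,"grip": -1},
    {"dx": 4,"dy": -27,"dz": 4,"rx": 0,"ry": 0,"rz": -4.9,"grip": -1},
    {"dx": 0,"dy": 0,"dz": 0,"rx": 0,"ry": 0,"rz": 0,"grip": -1},
  ],
)

```text
time_s: 12.1
eef_pos: [0.5367, 0.0337, 0.1086]
orientation: [-3.069, -0.665, 0.003]
contact_force: [0.1, 0.1, -0.3]
finger_gap: 0.0855
```

Call:
jog_arm(
  moves=[
    {"dx": 0,"dy": 0,"dz": 0,"rx": 0,"ry": 0,"rz": 0,"grip": -1},
    {"dx": 0,"dy": 0,"dz": 0,"rx": 0,"ry": 0,"rz": 0,"grip": -1},
  ],
)

```text
time_s: 12.3
eef_pos: [0.538, 0.029, 0.1096]
orientation: [3.073, 0.65, -0.001]
contact_force: [-0.2, 0.1, 0.3]
finger_gap: 0.0857
```

Run:
```python
from h import *
c=cam("wrist","w_t1"); im=c["img"]; hsv=cv2.cvtColor(im,cv2.COLOR_RGB2HSV)
m=((hsv[:,:,1]>80)&((hsv[:,:,0]<12)|(hsv[:,:,0]>168))); m[:,:180]=0; m[:,340:]=0; m[:100]=0; m[275:]=0
rr,k,mm=blobs(c,m,0.010,(257,185),3,5); rel(rr[:2])
q,A=quad(mm,(257,185)); print(q.round(1).tolist()); ce,az=sq(c,q,.010); rel(ce*1e3)
v=im.copy(); v[mm>0,2]=255
cv2.imwrite("pics/z11.png",np.hstack([cv2.resize(t[120:270,180:330],(400,400),interpolation=cv2.INTER_CUBIC) for t in (im,v)])[:,:,::-1])
```

```text
rect (mm) x,y,w,h,az: (533.7, 30.5, 55.3, 56.4, 24.1) n 3840.5
t 12.35 tcp [538.1  28.8 109.7] az 23.87 gap 85.6 F [-0.4  0.1 -0.3] goal in tool [-3.4 -3.3 -0. ]
[[220.5, 155.0], [285.0, 155.0], [285.0, 216.0], [223.6999969482422, 216.0]]
centre mm [533.9  30.2] sides [54.  55.5 54.9 55.6] az(mod90) 24.49 each [-0.61  1.09 -0.57  0.09]
t 12.35 tcp [538.1  28.8 109.7] az 23.87 gap 85.6 F [-0.4  0.1 -0.3] goal in tool [-3.3 -3.  -0. ]
```

View pics/z11.png

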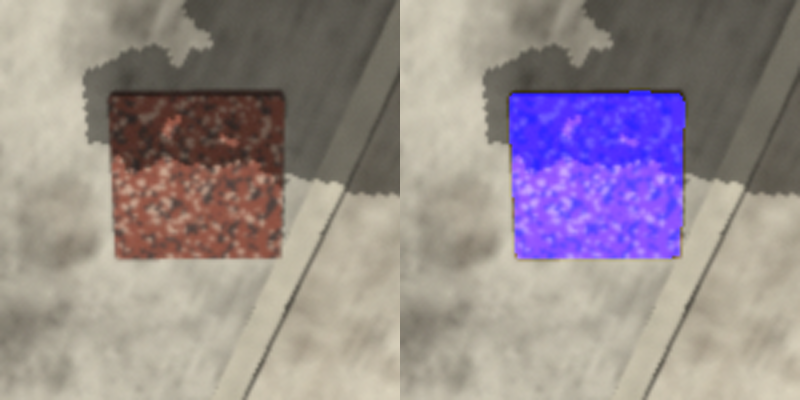

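View pics/w_t1.png

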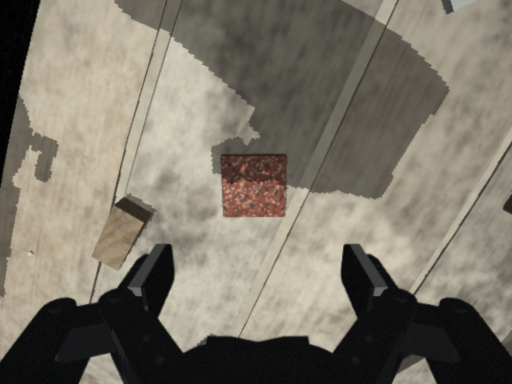

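Call:
jog_arm(
  moves=[
    {"dx": -2.2,"dy": -4.5,"dz": 30,"rx": 0,"ry": 0,"rz": -0.3,"grip": -1},
    {"dx": 0,"dy": 0,"dz": 40,"rx": 0,"ry": 0,"rz": 0,"grip": -1},
    {"dx": 0,"dy": 0,"dz": 25,"rx": 0,"ry": 0,"rz": 0,"grip": -1},
    {"dx": 0,"dy": 0,"dz": 11,"rx": 0,"ry": 0,"rz": 0,"grip": -1},
    {"dx": 0,"dy": 0,"dz": 0,"rx": 0,"ry": 0,"rz": 0,"grip": -1},
    {"dx": 0,"dy": 0,"dz": 0,"rx": 0,"ry": 0,"rz": 0,"grip": -1},
  ],
)

```text
time_s: 12.95
eef_pos: [0.5348, 0.0325, 0.0047]
orientation: [3.072, 0.659, 0.001]
contact_force: [0.3, 0.2, 0.3]
finger_gap: 0.0853
```

Run:
```python
from h import *
rel((533.9,30.2))
c=cam("wrist","w_t2")
```

```text
t 12.95 tcp [534.8  32.5   4.7] az 24.2 gap 85.3 F [0.3 0.2 0.3] goal in tool [-1.8  1.7 -0. ]
```

View pics/w_t2.png

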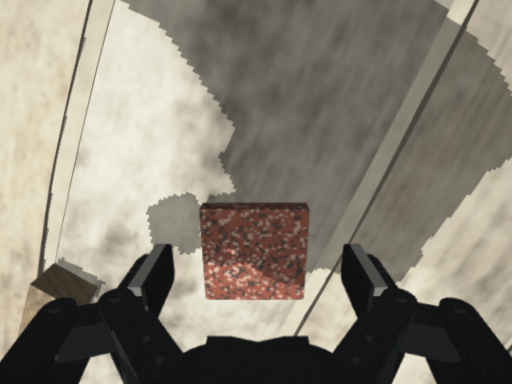

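Call:
jog_arm(
  moves=[
    {"dx": 0,"dy": 0,"dz": 1.5,"rx": 0,"ry": 0,"rz": 0,"grip": -1},
    {"dx": 0,"dy": 0,"dz": 0,"rx": 0,"ry": 0,"rz": 0,"grip": 0},
    {"dx": 0,"dy": 0,"dz": 0,"rx": 0,"ry": 0,"rz": 0,"grip": 0.5},
    {"dx": 0,"dy": 0,"dz": 0,"rx": 0,"ry": 0,"rz": 0,"grip": 0.5},
    {"dx": 0,"dy": 0,"dz": 0,"rx": 0,"ry": 0,"rz": 0,"grip": 0.5},
    {"dx": 0,"dy": 0,"dz": 0,"rx": 0,"ry": 0,"rz": 0,"grip": 0.5},
  ],
  newtons=45,
)

```text
time_s: 13.6
eef_pos: [0.5344, 0.033, 0.0031]
orientation: [-3.071, -0.66, -0.001]
contact_force: [-4.0, 0.9, 15.9]
finger_gap: 0.0538
```

Call:
jog_arm(
  moves=[
    {"dx": 0,"dy": 0,"dz": -10,"rx": 0,"ry": 0,"rz": 0,"grip": 0.5},
    {"dx": 0,"dy": 0,"dz": -20,"rx": 0,"ry": 0,"rz": 0,"grip": 0.5},
    {"dx": 0,"dy": 0,"dz": -40,"rx": 0,"ry": 0,"rz": 0,"grip": 0.5},
    {"dx": 0,"dy": 0,"dz": -40,"rx": 0,"ry": 0,"rz": 0,"grip": 0.5},
    {"dx": 0,"dy": 0,"dz": 0,"rx": 0,"ry": 0,"rz": 0,"grip": 0.5},
    {"dx": 0,"dy": 0,"dz": 0,"rx": 0,"ry": 0,"rz": 0,"grip": 0.5},
  ],
)

```text
time_s: 14.2
eef_pos: [0.5345, 0.0333, 0.1134]
orientation: [-3.071, -0.661, -0.003]
contact_force: [0.1, 0.4, -2.2]
finger_gap: 0.0539
```

Run:
```python
from h import *
s,M,a=tool()
c=cam("wrist","w_t3"); im=c["img"]; hsv=cv2.cvtColor(im,cv2.COLOR_RGB2HSV)
m=((hsv[:,:,1]>80)&((hsv[:,:,0]<12)|(hsv[:,:,0]>168))); m[:,:170]=0; m[:,345:]=0; m[:190]=0; m[315:]=0
zt=s["eef_pos"][2]+.0100-.003
rr,k,mm=blobs(c,m,zt,(257,250),3,5); rel(rr[:2])
q,A=quad(mm,(257,250)); print(q.round(1).tolist()); ce,az=sq(c,q,zt); rel(ce*1e3)
```

```text
rect (mm) x,y,w,h,az: (534.8, 32.0, 55.4, 57.7, 24.2) n 9700.0
t 14.25 tcp [533.9  33.2 112.4] az 24.28 gap 53.5 F [-0.6  0.  -1.4] goal in tool [ 0.3  1.4 -0. ]
[[202.6999969482422, 206.0], [312.20001220703125, 206.0], [304.79998779296875, 301.0], [209.10000610351562, 301.0]]
centre mm [535.   32.1] sides [54.4 57.7 54.  57.7] az(mod90) 24.12 each [ 0.11 -0.29  0.08  0.1 ]
t 14.25 tcp [533.9  33.2 112.4] az 24.28 gap 53.5 F [-0.6  0.  -1.4] goal in tool [ 0.6  1.5 -0. ]
```

View pics/w_t3.png

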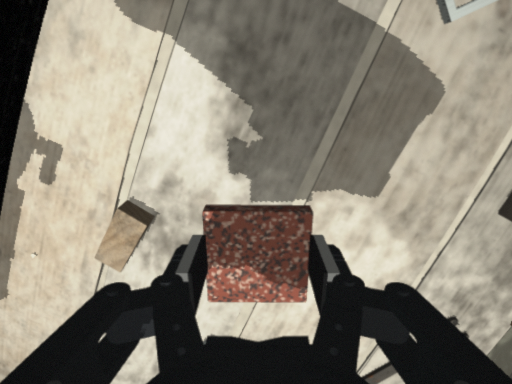

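Run:
```python
from h import *
plan((0.592,-0.2136,0.110),-20.2,9)
```

```text
at [0.5339 0.0332 0.1124] az 24.28 zaxis [ 1.e-04  3.e-04 -1.e+00]
{"dx":-5,"dy":28,"dz":0,"rz":4.9},
{"dx":-3,"dy":28,"dz":1,"rz":5},
{"dx":-1,"dy":28,"dz":-0,"rz":4.9},
{"dx":2,"dy":28,"dz":0,"rz":5},
{"dx":4,"dy":28,"dz":0,"rz":4.9},
{"dx":7,"dy":27,"dz":1,"rz":5},
{"dx":9,"dy":27,"dz":-0,"rz":4.9},
{"dx":11,"dy":26,"dz":0,"rz":4.9},
{"dx":13,"dy":25,"dz":0,"rz":5},
```

Call:
jog_arm(
  moves=[
    {"dx": -5,"dy": 28,"dz": 0,"rx": 0,"ry": 0,"rz": 4.9,"grip": 0.5},
    {"dx": -3,"dy": 28,"dz": 1,"rx": 0,"ry": 0,"rz": 5,"grip": 0.5},
    {"dx": -1,"dy": 28,"dz": 0,"rx": 0,"ry": 0,"rz": 4.9,"grip": 0.5},
    {"dx": 2,"dy": 28,"dz": 0,"rx": 0,"ry": 0,"rz": 5,"grip": 0.5},
    {"dx": 4,"dy": 28,"dz": 0,"rx": 0,"ry": 0,"rz": 4.9,"grip": 0.5},
    {"dx": 7,"dy": 27,"dz": 1,"rx": 0,"ry": 0,"rz": 5,"grip": 0.5},
    {"dx": 9,"dy": 27,"dz": 0,"rx": 0,"ry": 0,"rz": 4.9,"grip": 0.5},
    {"dx": 11,"dy": 26,"dz": 0,"rx": 0,"ry": 0,"rz": 4.9,"grip": 0.5},
    {"dx": 13,"dy": 25,"dz": 0,"rx": 0,"ry": 0,"rz": 5,"grip": 0.5},
    {"dx": 0,"dy": 0,"dz": 0,"rx": 0,"ry": 0,"rz": 0,"grip": 0.5},
  ],
)

```text
time_s: 15.25
eef_pos: [0.5906, -0.2183, 0.1091]
orientation: [3.088, -0.563, -0.003]
contact_force: [-0.5, 0.1, -1.6]
finger_gap: 0.0536
```

Call:
jog_arm(
  moves=[
    {"dx": 0,"dy": 0,"dz": 0,"rx": 0,"ry": 0,"rz": 0,"grip": 0.5},
    {"dx": 0,"dy": 0,"dz": 0,"rx": 0,"ry": 0,"rz": 0,"grip": 0.5},
  ],
)

```text
time_s: 15.45
eef_pos: [0.5911, -0.2132, 0.1093]
orientation: [-3.093, 0.55, 0.003]
contact_force: [-0.2, 0.7, -1.3]
finger_gap: 0.054
```

Run:
```python
from h import *
rel((592.0,-213.6))
```

```text
t 15.45 tcp [ 591.1 -213.2  109.3] az -20.16 gap 54.0 F [-0.2  0.7 -1.3] goal in tool [ 1.   0.1 -0. ]
```

Shift by 1 mm, lower to just above the mouth and look.

Call:
jog_arm(
  moves=[
    {"dx": 0.8,"dy": 0,"dz": 20,"rx": 0,"ry": 0,"rz": 0,"grip": 0.5},
    {"dx": 0,"dy": 0,"dz": 20,"rx": 0,"ry": 0,"rz": 0,"grip": 0.5},
    {"dx": 0,"dy": 0,"dz": 0,"rx": 0,"ry": 0,"rz": 0,"grip": 0.5},
    {"dx": 0,"dy": 0,"dz": 0,"rx": 0,"ry": 0,"rz": 0,"grip": 0.5},
  ],
)

```text
time_s: 15.85
eef_pos: [0.5922, -0.2138, 0.0704]
orientation: [-3.093, 0.55, 0.001]
contact_force: [-0.4, -0.5, -1.1]
finger_gap: 0.0534
```

Run:
```python
from h import *
s,M,a=tool(); rel((592.0,-213.6))
c=cam("wrist","w_t4"); im=c["img"]
f=lambda p,z:(M.T@(np.r_[onplane(c,[p],z)[0],0]-np.r_[s["eef_pos"][:2],0])*1e3).round(1)
cv2.imwrite("pics/z12.png",cv2.resize(im[130:320,155:360],(720,667),interpolation=cv2.INTER_CUBIC)[:600,:,::-1])
hsv=cv2.cvtColor(im,cv2.COLOR_RGB2HSV)
m=((hsv[:,:,1]>80)&((hsv[:,:,0]<12)|(hsv[:,:,0]>168))); m[:,:170]=0; m[:,345:]=0; m[:190]=0; m[315:]=0
zt=s["eef_pos"][2]+.0070
q,A=quad(cv2.morphologyEx(m.astype(np.uint8),cv2.MORPH_CLOSE,np.ones((5,5))),(257,250)); print(q.round(1).tolist()); ce,az=sq(c,q,zt); rel(ce*1e3)
```

```text
t 15.85 tcp [ 592.2 -213.8   70.4] az -20.18 gap 53.4 F [-0.4 -0.5 -1.1] goal in tool [-0.3 -0.1  0. ]
[[208.89999389648438, 301.0], [203.1999969482422, 206.0], [311.5, 206.0], [305.79998779296875, 301.0]]
centre mm [ 590.8 -215.1] sides [57.8 53.8 57.7 54.6] az(mod90) -20.15 each [-0.42 -0.    0.38  0.04]
t 15.9 tcp [ 592.6 -214.1   71. ] az -20.2 gap 53.6 F [ 0.  -0.3 -0.3] goal in tool [-1.3  1.6 -0. ]
```

View pics/z12.png

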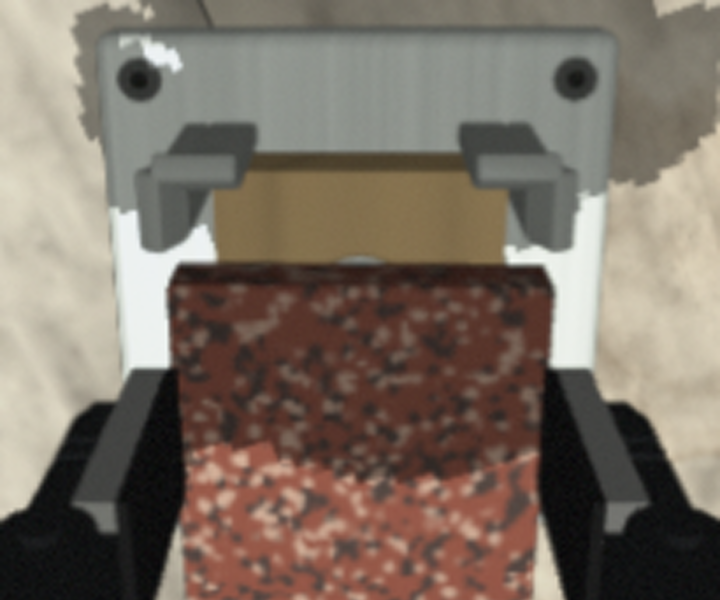

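Call:
jog_arm(
  moves=[
    {"dx": -0.4,"dy": 0,"dz": 14,"rx": 0,"ry": 0,"rz": 0,"grip": 0.5},
    {"dx": 0,"dy": 0,"dz": 7,"rx": 0,"ry": 0,"rz": 0,"grip": 0.5},
    {"dx": 0,"dy": 0,"dz": 6,"rx": 0,"ry": 0,"rz": 0,"grip": 0.5},
    {"dx": 0,"dy": 0,"dz": 6,"rx": 0,"ry": 0,"rz": 0,"grip": 0.5},
    {"dx": 0,"dy": 0,"dz": 0,"rx": 0,"ry": 0,"rz": 0,"grip": 0.5},
    {"dx": 0,"dy": 0,"dz": 0,"rx": 0,"ry": 0,"rz": 0,"grip": 0.5},
  ],
)

```text
time_s: 16.5
eef_pos: [0.5923, -0.2131, 0.0366]
orientation: [-3.092, 0.55, 0.001]
contact_force: [2.8, 5.8, -4.4]
finger_gap: 0.0536
```

Call:
jog_arm(
  moves=[
    {"dx": 0,"dy": 0,"dz": 4,"rx": 0,"ry": 0,"rz": 0,"grip": 0.5},
    {"dx": 0,"dy": 0,"dz": 2,"rx": 0,"ry": 0,"rz": 0,"grip": 0.5},
    {"dx": 0,"dy": 0,"dz": 0,"rx": 0,"ry": 0,"rz": 0,"grip": 0.5},
    {"dx": 0,"dy": 0,"dz": 0,"rx": 0,"ry": 0,"rz": 0,"grip": 0.5},
  ],
)

```text
time_s: 16.9
eef_pos: [0.5924, -0.2132, 0.0309]
orientation: [-3.092, 0.55, 0.0]
contact_force: [1.8, 5.9, -1.2]
finger_gap: 0.0537
```

Call:
jog_arm(
  moves=[
    {"dx": 0,"dy": -0.7,"dz": 0,"rx": 0,"ry": 0,"rz": 0,"grip": 0.5},
    {"dx": 0,"dy": 0,"dz": 1,"rx": 0,"ry": 0,"rz": 0,"grip": 0.5},
    {"dx": 0,"dy": 0,"dz": 0,"rx": 0,"ry": 0,"rz": 0,"grip": 0.5},
    {"dx": 0,"dy": 0,"dz": 0,"rx": 0,"ry": 0,"rz": 0,"grip": 0.5},
  ],
)

```text
time_s: 17.3
eef_pos: [0.5925, -0.2132, 0.0303]
orientation: [-3.092, 0.551, -0.0]
contact_force: [1.5, 5.3, 0.4]
finger_gap: 0.0541
```

Call:
jog_arm(
  moves=[
    {"dx": 0,"dy": -1,"dz": 0,"rx": 0,"ry": 0,"rz": 0,"grip": 0.5},
    {"dx": 0,"dy": 0,"dz": 0,"rx": 0,"ry": 0,"rz": 0,"grip": 0.5},
    {"dx": 0,"dy": 0,"dz": 0,"rx": 0,"ry": 0,"rz": 0,"grip": 0.5},
  ],
)

```text
time_s: 17.6
eef_pos: [0.5925, -0.213, 0.0303]
orientation: [3.092, -0.553, 0.0]
contact_force: [0.4, 0.5, 1.1]
finger_gap: 0.0534
```

Run:
```python
from h import *
s,M,a=tool(); rel((592.0,-213.6)); print(s["torque"].round(2), (M.T@s["contact_force"]).round(1), (M.T@s["torque"]).round(2), s["tau"].round(1))
c=cam("wrist","w_t5"); im=c["img"]
cv2.imwrite("pics/z13.png",cv2.resize(im[130:320,155:360],(720,667),interpolation=cv2.INTER_CUBIC)[:600,:,::-1])
```

```text
t 17.6 tcp [ 592.5 -213.    30.3] az -20.26 gap 53.4 F [0.4 0.5 1.1] goal in tool [-0.3  0.7  0. ]
[ 0.32 -0.01  0.09] [ 0.2 -0.6 -1.1] [ 0.3  -0.1  -0.09] [  0.6 -93.3  20.  -30.2   0.2  -0.2  -0.1]
```

View pics/z13.png

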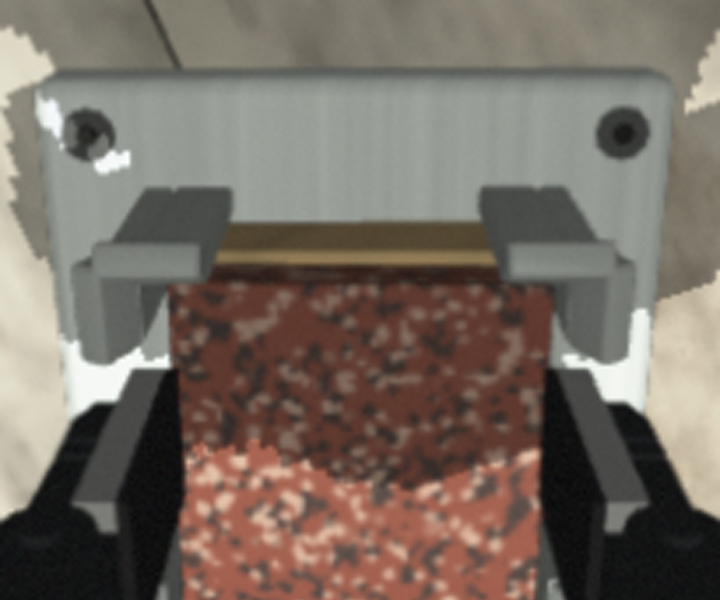

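Call:
jog_arm(
  moves=[
    {"dx": 0,"dy": 0,"dz": 1,"rx": 0,"ry": 0,"rz": 0,"grip": 0.5},
    {"dx": 0,"dy": 0,"dz": 1,"rx": 0,"ry": 0,"rz": 0,"grip": 0.5},
    {"dx": 0,"dy": 0,"dz": 0,"rx": 0,"ry": 0,"rz": 0,"grip": 0.5},
    {"dx": 0,"dy": 0,"dz": 0,"rx": 0,"ry": 0,"rz": 0,"grip": 0.5},
  ],
)

```text
time_s: 18.05
eef_pos: [0.5925, -0.2134, 0.0291]
orientation: [3.092, -0.553, 0.001]
contact_force: [-4.0, 0.5, 16.2]
finger_gap: 0.0535
```

Call:
jog_arm(
  moves=[
    {"dx": 0,"dy": 0,"dz": -0.5,"rx": 0,"ry": 0,"rz": 0,"grip": 0.5},
    {"dx": 0,"dy": 0,"dz": 0,"rx": 0,"ry": 0,"rz": 0,"grip": 0},
    {"dx": 0,"dy": 0,"dz": 0,"rx": 0,"ry": 0,"rz": 0,"grip": -1},
    {"dx": 0,"dy": 0,"dz": 0,"rx": 0,"ry": 0,"rz": 0,"grip": -1},
    {"dx": 0,"dy": 0,"dz": 0,"rx": 0,"ry": 0,"rz": 0,"grip": -1},
  ],
)

```text
time_s: 18.55
eef_pos: [0.5925, -0.2129, 0.0287]
orientation: [3.092, -0.552, -0.0]
contact_force: [0.2, -0.3, 0.7]
finger_gap: 0.0849
```

Call:
jog_arm(
  moves=[
    {"dx": 0,"dy": 0,"dz": -10,"rx": 0,"ry": 0,"rz": 0,"grip": -1},
    {"dx": 0,"dy": 0,"dz": -30,"rx": 0,"ry": 0,"rz": 0,"grip": -1},
    {"dx": 0,"dy": 0,"dz": -40,"rx": 0,"ry": 0,"rz": 0,"grip": -1},
    {"dx": 0,"dy": 0,"dz": -40,"rx": 0,"ry": 0,"rz": 0,"grip": -1},
    {"dx": 0,"dy": 0,"dz": 0,"rx": 0,"ry": 0,"rz": 0,"grip": -1},
    {"dx": 0,"dy": 0,"dz": 0,"rx": 0,"ry": 0,"rz": 0,"grip": -1},
  ],
)

```text
time_s: 19.15
eef_pos: [0.5931, -0.2127, 0.1503]
orientation: [-3.092, 0.552, -0.003]
contact_force: [-0.9, 1.0, -0.2]
finger_gap: 0.0855
```

Run:
```python
from h import *
c=cam("wrist","w_t6"); im=c["img"]
cv2.imwrite("pics/z14.png",cv2.resize(im[90:290,150:360],(630,600),interpolation=cv2.INTER_CUBIC)[:,:,::-1])
c=cam("scene"); cv2.imwrite("pics/s14z.png",cv2.resize(c["img"][130:220,270:390],(800,600),interpolation=cv2.INTER_CUBIC)[:,:,::-1])
plan((0.613,0.258,0.13),45,12)
```

```text
at [ 0.5922 -0.2124  0.1484] az -20.23 zaxis [-8.e-04  3.e-04 -1.e+00]
{"dx":-12,"dy":-37,"dz":2,"rz":-5.4},
{"dx":-8,"dy":-39,"dz":1,"rz":-5.5},
{"dx":-5,"dy":-39,"dz":2,"rz":-5.4},
{"dx":-1,"dy":-39,"dz":1,"rz":-5.4},
{"dx":3,"dy":-39,"dz":2,"rz":-5.5},
{"dx":6,"dy":-39,"dz":1,"rz":-5.4},
{"dx":10,"dy":-38,"dz":2,"rz":-5.5},
{"dx":14,"dy":-36,"dz":1,"rz":-5.4},
{"dx":17,"dy":-36,"dz":2,"rz":-5.4},
{"dx":20,"dy":-33,"dz":1,"rz":-5.5},
{"dx":24,"dy":-32,"dz":2,"rz":-5.4},
{"dx":26,"dy":-29,"dz":1,"rz":-5.4},
```

View pics/z14.png

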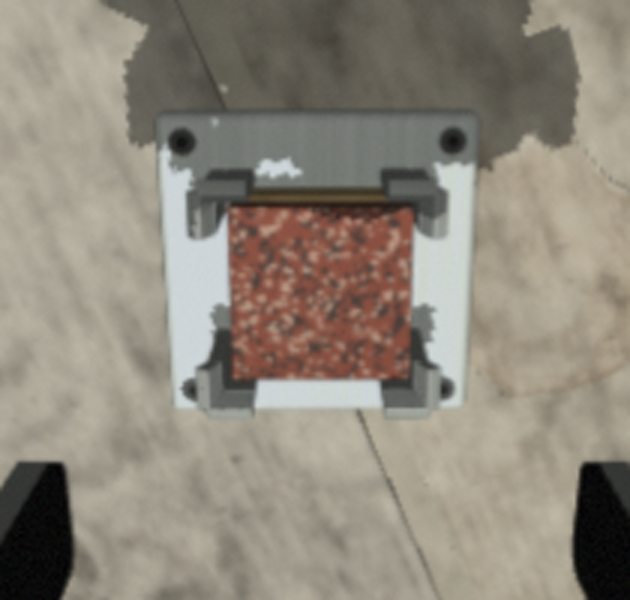

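View pics/s14z.png

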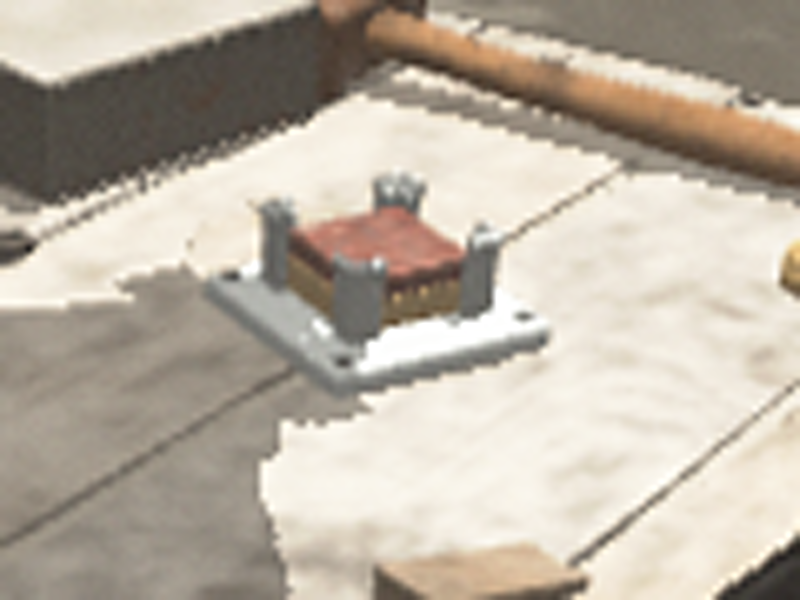

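The tile lies flat on the spacer between the angles. Next is the frame.

Call:
jog_arm(
  moves=[
    {"dx": -12,"dy": -37,"dz": 0,"rx": 0,"ry": 0,"rz": -5.4,"grip": -1},
    {"dx": -8,"dy": -39,"dz": 0,"rx": 0,"ry": 0,"rz": -5.5,"grip": -1},
    {"dx": -5,"dy": -39,"dz": 0,"rx": 0,"ry": 0,"rz": -5.4,"grip": -1},
    {"dx": -1,"dy": -39,"dz": 0,"rx": 0,"ry": 0,"rz": -5.4,"grip": -1},
    {"dx": 3,"dy": -39,"dz": 2,"rx": 0,"ry": 0,"rz": -5.5,"grip": -1},
    {"dx": 6,"dy": -39,"dz": 2,"rx": 0,"ry": 0,"rz": -5.4,"grip": -1},
    {"dx": 10,"dy": -38,"dz": 3,"rx": 0,"ry": 0,"rz": -5.5,"grip": -1},
    {"dx": 14,"dy": -36,"dz": 3,"rx": 0,"ry": 0,"rz": -5.4,"grip": -1},
    {"dx": 17,"dy": -36,"dz": 3,"rx": 0,"ry": 0,"rz": -5.4,"grip": -1},
    {"dx": 20,"dy": -33,"dz": 3,"rx": 0,"ry": 0,"rz": -5.5,"grip": -1},
  ],
)

```text
time_s: 20.25
eef_pos: [0.6089, 0.1803, 0.1316]
orientation: [3.001, 0.929, -0.003]
contact_force: [0.7, -0.3, 0.7]
finger_gap: 0.0856
```

Call:
jog_arm(
  moves=[
    {"dx": 24,"dy": -32,"dz": 2,"rx": 0,"ry": 0,"rz": -5.4,"grip": -1},
    {"dx": 26,"dy": -29,"dz": 2,"rx": 0,"ry": 0,"rz": -5.4,"grip": -1},
    {"dx": 0,"dy": 0,"dz": 0,"rx": 0,"ry": 0,"rz": 0,"grip": -1},
    {"dx": 0,"dy": 0,"dz": 0,"rx": 0,"ry": 0,"rz": 0,"grip": -1},
    {"dx": 0,"dy": 0,"dz": 0,"rx": 0,"ry": 0,"rz": 0,"grip": -1},
  ],
)

```text
time_s: 20.75
eef_pos: [0.613, 0.2562, 0.1281]
orientation: [2.903, 1.198, -0.002]
contact_force: [0.2, -0.7, -0.7]
finger_gap: 0.0851
```

Run:
```python
from h import *
rel((613,258))
c=cam("wrist","w_f1"); im=c["img"]; hsv=cv2.cvtColor(im,cv2.COLOR_RGB2HSV)
```

```text
t 20.75 tcp [613.  256.2 128.1] az 44.85 gap 85.1 F [ 0.2 -0.7 -0.7] goal in tool [ 1.2 -1.2 -0. ]
```

View pics/w_f1.png

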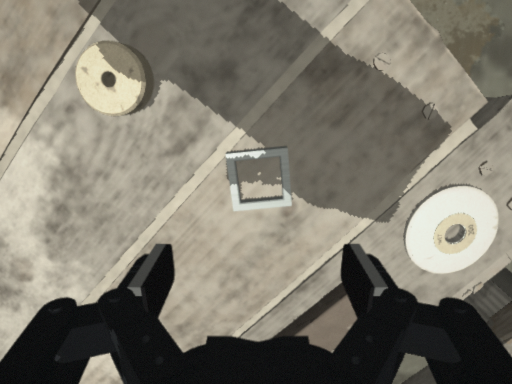

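Run:
```python
from h import *
c=cam("wrist"); im=c["img"]; i=im.astype(int)
m=(i[:,:,2]>=i[:,:,0]+2); m[:,:210]=0; m[:,305:]=0; m[:130]=0; m[225:]=0
rr,k,mm=blobs(c,m,0.010,(230,178),0,3); rel(rr[:2])
q,A=quad(mm,(230,178)); print(q.round(1).tolist()); ce,az=sq(c,q,.010); rel(ce*1e3)
v=im.copy(); v[mm>0]=(255,0,0)
cv2.imwrite("pics/z15.png",np.hstack([cv2.resize(t[135:225,215:305],(400,400),interpolation=cv2.INTER_NEAREST) for t in (im,v)])[:,:,::-1])
```

```text
Traceback (most recent call last):
  File "h.py", line 69, in blobs
    k=max(cs,key=lambda k:cv2.pointPolygonTest(k,(float(near[0]),float(near[1])),True))
ValueError: max() iterable argument is empty
```

Run:
```python
from h import *
c=cam("wrist"); im=c["img"]; i=im.astype(int)
for p in [(230,180),(231,195),(260,205),(287,170),(260,153),(260,140),(300,180),(215,180)]: print(p,im[p[1],p[0]])
rat=(i[:,:,2]/np.maximum(i[:,:,0],1))
print(np.round(rat[180,220:300:2],2)); print(np.round(rat[140:220:2,260],2))
```

```text
(230, 180) [124 128 122]
(231, 195) [212 216 203]
(260, 205) [213 219 211]
(287, 170) [117 121 115]
(260, 153) [205 211 202]
(260, 140) [105 101  90]
(300, 180) [106 102  91]
(215, 180) [180 170 151]
[0.84 0.84 0.83 0.84 0.89 0.98 0.98 0.98 0.99 0.89 0.87 0.86 0.86 0.86
 0.86 0.85 0.87 0.86 0.86 0.87 0.87 0.85 0.86 0.85 0.86 0.86 0.86 0.86
 0.87 0.87 0.88 0.99 0.98 0.98 0.98 0.88 0.86 0.87 0.86 0.87]
[0.86 0.86 0.86 0.85 0.91 0.98 0.99 0.99 0.98 0.9  0.86 0.85 0.86 0.85
 0.86 0.85 0.86 0.85 0.85 0.86 0.87 0.86 0.85 0.86 0.85 0.85 0.85 0.86
 0.86 0.97 1.   0.98 0.98 0.99 0.91 0.85 0.85 0.84 0.84 0.85]
```

Run:
```python
from h import *
c=cam("wrist"); im=c["img"]; i=im.astype(int)
m=(i[:,:,2]/np.maximum(i[:,:,0],1)>0.92); m[:,:210]=0; m[:,305:]=0; m[:130]=0; m[225:]=0
rr,k,mm=blobs(c,m,0.010,(230,178),0,0); rel(rr[:2])
q,A=quad(mm,(230,178)); print(q.round(1).tolist()); ce,az=sq(c,q,.010); rel(ce*1e3)
v=im.copy(); v[mm>0]=(255,0,0)
cv2.imwrite("pics/z15.png",np.hstack([cv2.resize(t[135:225,215:305],(400,400),interpolation=cv2.INTER_NEAREST) for t in (im,v)])[:,:,::-1])
```

```text
rect (mm) x,y,w,h,az: (611.7, 260.1, 56.2, 57.6, -39.4) n 3496.5
t 20.95 tcp [613.4 256.6 128.8] az 44.86 gap 85.2 F [ 0.2 -1.3  0.3] goal in tool [ 1.3 -3.6 -0. ]
[[224.8000030517578, 152.10000610351562], [286.20001220703125, 146.0], [290.29998779296875, 204.6999969482422], [233.0, 210.0]]
centre mm [611.8 260.1] sides [55.4 56.6 55.1 56.6] az(mod90) -39.36 each [-0.08 -0.11 -0.04  0.23]
t 20.95 tcp [613.4 256.6 128.8] az 44.86 gap 85.2 F [ 0.2 -1.3  0.3] goal in tool [ 1.4 -3.6 -0. ]
```

View pics/z15.png

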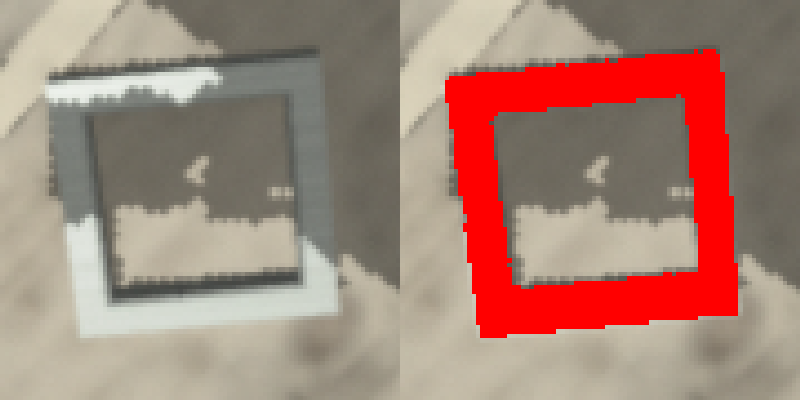

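Call:
jog_arm(
  moves=[
    {"dx": 2.2,"dy": -5.2,"dz": 20,"rx": 0,"ry": 0,"rz": -5.7,"grip": -1},
    {"dx": 0,"dy": 0,"dz": 40,"rx": 0,"ry": 0,"rz": 0,"grip": -1},
    {"dx": 0,"dy": 0,"dz": 40,"rx": 0,"ry": 0,"rz": 0,"grip": -1},
    {"dx": 0,"dy": 0,"dz": 18,"rx": 0,"ry": 0,"rz": 0,"grip": -1},
    {"dx": 0,"dy": 0,"dz": 6,"rx": 0,"ry": 0,"rz": 0,"grip": -1},
    {"dx": 0,"dy": 0,"dz": 0,"rx": 0,"ry": 0,"rz": 0,"grip": -1},
    {"dx": 0,"dy": 0,"dz": 0,"rx": 0,"ry": 0,"rz": 0,"grip": -1},
  ],
)

```text
time_s: 21.65
eef_pos: [0.6121, 0.2632, 0.0065]
orientation: [-2.84, -1.344, -0.003]
contact_force: [-0.1, 0.3, 1.0]
finger_gap: 0.0856
```

Run:
```python
from h import *
rel((611.8,260.1))
c=cam("wrist","w_f2")
```

```text
t 21.65 tcp [612.1 263.2   6.5] az 50.64 gap 85.6 F [-0.1  0.3  1. ] goal in tool [-2.6  1.7 -0. ]
```

View pics/w_f2.png

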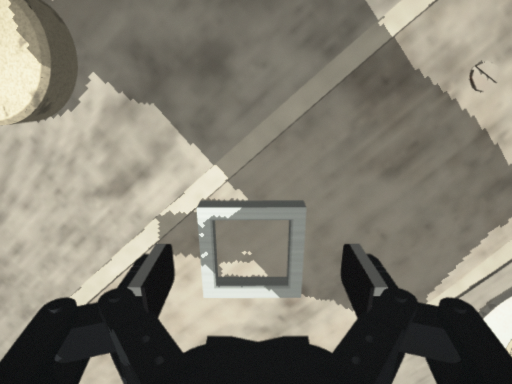

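Call:
jog_arm(
  moves=[
    {"dx": -2,"dy": 0,"dz": 3.3,"rx": 0,"ry": 0,"rz": 0,"grip": -1},
    {"dx": 0,"dy": 0,"dz": 0,"rx": 0,"ry": 0,"rz": 0,"grip": -1},
    {"dx": 0,"dy": 0,"dz": 0,"rx": 0,"ry": 0,"rz": 0,"grip": 0},
    {"dx": 0,"dy": 0,"dz": 0,"rx": 0,"ry": 0,"rz": 0,"grip": 0.5},
    {"dx": 0,"dy": 0,"dz": 0,"rx": 0,"ry": 0,"rz": 0,"grip": 0.5},
    {"dx": 0,"dy": 0,"dz": 0,"rx": 0,"ry": 0,"rz": 0,"grip": 0.5},
    {"dx": 0,"dy": 0,"dz": 0,"rx": 0,"ry": 0,"rz": 0,"grip": 0.5},
  ],
)

```text
time_s: 22.4
eef_pos: [0.6099, 0.2615, 0.0021]
orientation: [-2.839, -1.344, -0.0]
contact_force: [-2.1, -1.7, 10.1]
finger_gap: 0.0541
```

Call:
jog_arm(
  moves=[
    {"dx": 0,"dy": 0,"dz": -10,"rx": 0,"ry": 0,"rz": 0,"grip": 0.5},
    {"dx": 0,"dy": 0,"dz": -20,"rx": 0,"ry": 0,"rz": 0,"grip": 0.5},
    {"dx": 0,"dy": 0,"dz": -40,"rx": 0,"ry": 0,"rz": 0,"grip": 0.5},
    {"dx": 0,"dy": 0,"dz": -40,"rx": 0,"ry": 0,"rz": 0,"grip": 0.5},
    {"dx": 0,"dy": 0,"dz": 0,"rx": 0,"ry": 0,"rz": 0,"grip": 0.5},
    {"dx": 0,"dy": 0,"dz": 0,"rx": 0,"ry": 0,"rz": 0,"grip": 0.5},
  ],
)

```text
time_s: 23.0
eef_pos: [0.6102, 0.2617, 0.1128]
orientation: [-2.839, -1.344, -0.003]
contact_force: [-1.4, 0.6, -2.0]
finger_gap: 0.054
```

Run:
```python
from h import *
rel((611.8,260.1)); s,M,a=tool()
c=cam("wrist","w_f3"); im=c["img"]; i=im.astype(int)
m=(i[:,:,2]/np.maximum(i[:,:,0],1)>0.92); m[:,:185]=0; m[:,330:]=0; m[:190]=0; m[315:]=0
zt=s["eef_pos"][2]+.007
q,A=quad(m,(230,300)); print(q.round(1).tolist()); ce,az=sq(c,q,zt); rel(ce*1e3)
```

```text
t 23.0 tcp [610.2 261.7 112.8] az 50.67 gap 54.0 F [-1.4  0.6 -2. ] goal in tool [-0.2  2.3  0. ]
[[187.6999969482422, 205.0], [326.3999938964844, 205.0], [329.1000061035156, 303.0], [184.89999389648438, 303.0]]
centre mm [611.9 260.8] sides [68.9 60.2 81.7 60.1] az(mod90) -39.39 each [ 0.    6.15 -0.04 -6.11]
t 23.05 tcp [609.5 261.4 111.4] az 50.67 gap 53.8 F [-0.7 -0.3 -1.1] goal in tool [ 1.   2.3 -0. ]
```

View pics/w_f3.png

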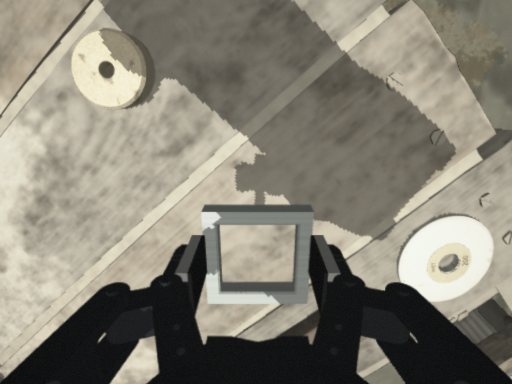

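Run:
```python
from h import *
s,M,a=tool(); c=cam("wrist")
f=lambda p,z:(M.T@(np.r_[onplane(c,[p],z)[0],0]-np.r_[s["eef_pos"][:2],0])*1e3).round(1)
print(f((257,303.5),s["eef_pos"][2]+.0079), f((257,212),s["eef_pos"][2]+.0079))
plan((0.5925,-0.2124,0.112),-20.2,14)
```

```text
[ 0.4 31.1 -0. ] [  0.4 -24.7   0. ]
at [0.6091 0.2612 0.1107] az 50.67 zaxis [-1.3e-03 -5.0e-04 -1.0e+00]
{"dx":-27,"dy":21,"dz":-0,"rz":5.1},
{"dx":-25,"dy":22,"dz":-0,"rz":5},
{"dx":-23,"dy":25,"dz":-0,"rz":5.1},
{"dx":-20,"dy":27,"dz":-0,"rz":5},
{"dx":-19,"dy":29,"dz":-0,"rz":5.1},
{"dx":-15,"dy":30,"dz":-1,"rz":5.1},
{"dx":-13,"dy":31,"dz":0,"rz":5},
{"dx":-10,"dy":32,"dz":0,"rz":5.1},
{"dx":-7,"dy":33,"dz":0,"rz":5.1},
{"dx":-4,"dy":34,"dz":0,"rz":5},
{"dx":-2,"dy":34,"dz":-0,"rz":5.1},
{"dx":2,"dy":34,"dz":-0,"rz":5},
{"dx":5,"dy":33,"dz":-0,"rz":5.1},
{"dx":8,"dy":33,"dz":-0,"rz":5.1},
```

Call:
jog_arm(
  moves=[
    {"dx": -27,"dy": 21,"dz": 0,"rx": 0,"ry": 0,"rz": 5.1,"grip": 0.5},
    {"dx": -25,"dy": 22,"dz": 0,"rx": 0,"ry": 0,"rz": 5,"grip": 0.5},
    {"dx": -23,"dy": 25,"dz": 0,"rx": 0,"ry": 0,"rz": 5.1,"grip": 0.5},
    {"dx": -20,"dy": 27,"dz": 0,"rx": 0,"ry": 0,"rz": 5,"grip": 0.5},
    {"dx": -19,"dy": 29,"dz": 0,"rx": 0,"ry": 0,"rz": 5.1,"grip": 0.5},
    {"dx": -15,"dy": 30,"dz": -1,"rx": 0,"ry": 0,"rz": 5.1,"grip": 0.5},
    {"dx": -13,"dy": 31,"dz": 0,"rx": 0,"ry": 0,"rz": 5,"grip": 0.5},
    {"dx": -10,"dy": 32,"dz": 0,"rx": 0,"ry": 0,"rz": 5.1,"grip": 0.5},
    {"dx": -7,"dy": 33,"dz": 0,"rx": 0,"ry": 0,"rz": 5.1,"grip": 0.5},
    {"dx": -4,"dy": 34,"dz": 0,"rx": 0,"ry": 0,"rz": 5,"grip": 0.5},
  ],
)

```text
time_s: 24.1
eef_pos: [0.5975, -0.0792, 0.1123]
orientation: [3.142, -0.008, -0.001]
contact_force: [1.3, -0.5, -1.3]
finger_gap: 0.0538
```

Call:
jog_arm(
  moves=[
    {"dx": -2,"dy": 34,"dz": 0,"rx": 0,"ry": 0,"rz": 5.1,"grip": 0.5},
    {"dx": 2,"dy": 34,"dz": 0,"rx": 0,"ry": 0,"rz": 5,"grip": 0.5},
    {"dx": 5,"dy": 33,"dz": 0,"rx": 0,"ry": 0,"rz": 5.1,"grip": 0.5},
    {"dx": 8,"dy": 33,"dz": 0,"rx": 0,"ry": 0,"rz": 5.1,"grip": 0.5},
    {"dx": 0,"dy": 0,"dz": 0,"rx": 0,"ry": 0,"rz": 0,"grip": 0.5},
    {"dx": 0,"dy": 0,"dz": 0,"rx": 0,"ry": 0,"rz": 0,"grip": 0.5},
    {"dx": 0,"dy": 0,"dz": 0,"rx": 0,"ry": 0,"rz": 0,"grip": 0.5},
  ],
)

```text
time_s: 24.8
eef_pos: [0.5932, -0.2118, 0.1122]
orientation: [-3.092, 0.552, 0.001]
contact_force: [0.4, 0.6, -1.8]
finger_gap: 0.054
```

Run:
```python
from h import *
rel((592.5,-212.4))
```

```text
t 24.8 tcp [ 593.2 -211.8  112.2] az -20.23 gap 54.0 F [ 0.4  0.6 -1.8] goal in tool [-0.5  0.8  0. ]
```

Call:
jog_arm(
  moves=[
    {"dx": -0.5,"dy": 0.5,"dz": 20,"rx": 0,"ry": 0,"rz": 0,"grip": 0.5},
    {"dx": 0,"dy": 0,"dz": 20,"rx": 0,"ry": 0,"rz": 0,"grip": 0.5},
    {"dx": 0,"dy": 0,"dz": 0,"rx": 0,"ry": 0,"rz": 0,"grip": 0.5},
    {"dx": 0,"dy": 0,"dz": 0,"rx": 0,"ry": 0,"rz": 0,"grip": 0.5},
  ],
)

```text
time_s: 25.2
eef_pos: [0.5929, -0.2119, 0.0727]
orientation: [-3.093, 0.551, 0.001]
contact_force: [0.0, -0.9, -0.9]
finger_gap: 0.0543
```

Run:
```python
from h import *
rel((592.5,-212.4)); s,M,a=tool()
c=cam("wrist","w_f4"); im=c["img"]
f=lambda p,z:(M.T@(np.r_[onplane(c,[p],z)[0],0]-np.r_[s["eef_pos"][:2],0])*1e3).round(1)
print(f((257,303.5),s["eef_pos"][2]+.0079))
cv2.imwrite("pics/z16.png",cv2.resize(im[130:320,155:360],(720,667),interpolation=cv2.INTER_CUBIC)[:600,:,::-1])
```

```text
t 25.2 tcp [ 592.9 -211.9   72.7] az -20.2 gap 54.3 F [ 0.  -0.9 -0.9] goal in tool [-0.2  0.6  0. ]
[-1.  31.4  0. ]
```

View pics/z16.png

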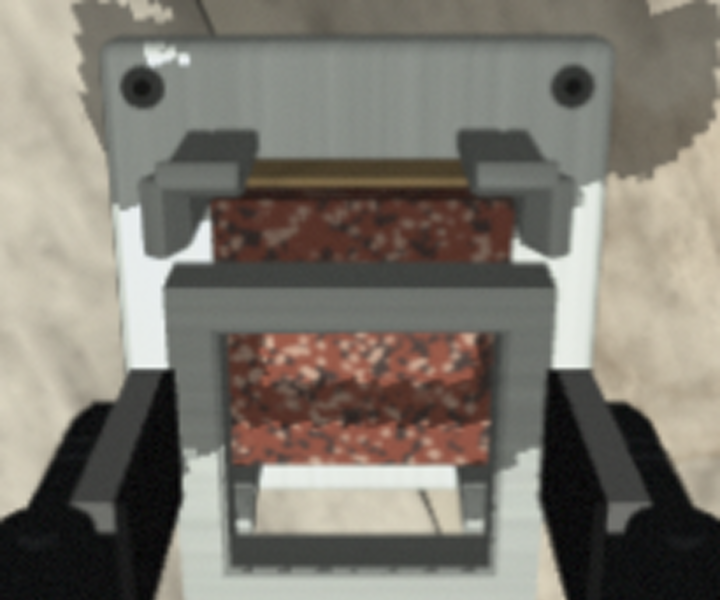

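Run:
```python
from h import *
s,M,a=tool(); rel((592.5,-212.4))
c=cam("wrist"); im=c["img"]
f=lambda p,z:(M.T@(np.r_[onplane(c,[p],z)[0],0]-np.r_[s["eef_pos"][:2],0])*1e3).round(1)
print("tile far",f((257,262.2),.036),"near",f((257,186.3),.036),"mouth",f((220,183.3),.049),"hole",f((195.6,154.9),.012),f((318,154.9),.012))
print("frame far",f((257,303.5),s["eef_pos"][2]+.0079),"near",f((257,212),s["eef_pos"][2]+.0079), "L/R",f((202.5,213),s["eef_pos"][2]+.0079),f((312.3,213),s["eef_pos"][2]+.0079))
for p in range(196,220,2): print(p,im[p,257].tolist(),end=' ')
for p in range(294,310,2): print(p,im[p,257].tolist(),end=' ')
```

```text
t 25.25 tcp [ 593.2 -212.2   73.3] az -20.21 gap 54.2 F [ 0.4 -0.2 -1.1] goal in tool [-0.6  0.4 -0. ]
tile far [-1.1 33.3 -0. ] near [ -1.1 -23.    0. ] mouth [-23.  -29.1  -0. ] hole [-44.4 -38.5  -0. ] [ 42.  -38.5   0. ]
frame far [-1.  31.4 -0. ] near [ -1.  -24.4   0. ] L/R [-28.1 -23.8  -0. ] [ 26.5 -23.8   0. ]
196 [76, 48, 40] 198 [67, 48, 43] 200 [77, 49, 40] 202 [85, 52, 43] 204 [84, 69, 60] 206 [64, 66, 63] 208 [65, 67, 65] 210 [65, 68, 63] 212 [101, 104, 100] 214 [114, 117, 112] 216 [111, 116, 110] 218 [112, 115, 110] 294 [172, 176, 168] 296 [192, 200, 190] 298 [191, 198, 189] 300 [195, 201, 192] 302 [191, 199, 189] 304 [187, 181, 165] 306 [185, 178, 161] 308 [176, 169, 154]
```

Call:
jog_arm(
  moves=[
    {"dx": -0.3,"dy": 0.5,"dz": 10,"rx": 0,"ry": 0,"rz": 0,"grip": 0.5},
    {"dx": 0,"dy": 0,"dz": 8,"rx": 0,"ry": 0,"rz": 0,"grip": 0.5},
    {"dx": 0,"dy": 0,"dz": 6,"rx": 0,"ry": 0,"rz": 0,"grip": 0.5},
    {"dx": 0,"dy": 0,"dz": 4,"rx": 0,"ry": 0,"rz": 0,"grip": 0.5},
    {"dx": 0,"dy": 0,"dz": 0,"rx": 0,"ry": 0,"rz": 0,"grip": 0.5},
    {"dx": 0,"dy": 0,"dz": 0,"rx": 0,"ry": 0,"rz": 0,"grip": 0.5},
  ],
)

```text
time_s: 25.9
eef_pos: [0.5924, -0.213, 0.0445]
orientation: [3.093, -0.552, -0.0]
contact_force: [-0.2, -0.0, -0.7]
finger_gap: 0.0542
```

Call:
jog_arm(
  moves=[
    {"dx": 0,"dy": 0,"dz": 3,"rx": 0,"ry": 0,"rz": 0,"grip": 0.5},
    {"dx": 0,"dy": 0,"dz": 2,"rx": 0,"ry": 0,"rz": 0,"grip": 0.5},
    {"dx": 0,"dy": 0,"dz": 0,"rx": 0,"ry": 0,"rz": 0,"grip": 0.5},
    {"dx": 0,"dy": 0,"dz": 0,"rx": 0,"ry": 0,"rz": 0,"grip": 0.5},
  ],
)

```text
time_s: 26.3
eef_pos: [0.5923, -0.2129, 0.0395]
orientation: [3.093, -0.552, -0.0]
contact_force: [-0.1, -0.0, -1.4]
finger_gap: 0.054
```

Call:
jog_arm(
  moves=[
    {"dx": 0,"dy": 0,"dz": 1,"rx": 0,"ry": 0,"rz": 0,"grip": 0.5},
    {"dx": 0,"dy": 0,"dz": 1,"rx": 0,"ry": 0,"rz": 0,"grip": 0.5},
    {"dx": 0,"dy": 0,"dz": 0.5,"rx": 0,"ry": 0,"rz": 0,"grip": 0.5},
    {"dx": 0,"dy": 0,"dz": 0,"rx": 0,"ry": 0,"rz": 0,"grip": 0.5},
  ],
)

```text
time_s: 26.7
eef_pos: [0.5926, -0.2129, 0.0381]
orientation: [-3.092, 0.552, -0.001]
contact_force: [-5.8, 3.0, 18.8]
finger_gap: 0.054
```

Contact came at the predicted height, so I'll release and retreat.

Call:
jog_arm(
  moves=[
    {"dx": 0,"dy": 0,"dz": -0.5,"rx": 0,"ry": 0,"rz": 0,"grip": 0.5},
    {"dx": 0,"dy": 0,"dz": 0,"rx": 0,"ry": 0,"rz": 0,"grip": 0},
    {"dx": 0,"dy": 0,"dz": 0,"rx": 0,"ry": 0,"rz": 0,"grip": -1},
    {"dx": 0,"dy": 0,"dz": 0,"rx": 0,"ry": 0,"rz": 0,"grip": -1},
    {"dx": 0,"dy": 0,"dz": 0,"rx": 0,"ry": 0,"rz": 0,"grip": -1},
  ],
)

```text
time_s: 27.2
eef_pos: [0.5924, -0.2128, 0.0375]
orientation: [3.093, -0.552, 0.0]
contact_force: [-0.0, 0.6, -0.4]
finger_gap: 0.0854
```

Call:
jog_arm(
  moves=[
    {"dx": 0,"dy": 0,"dz": -10,"rx": 0,"ry": 0,"rz": 0,"grip": -1},
    {"dx": 0,"dy": 0,"dz": -30,"rx": 0,"ry": 0,"rz": 0,"grip": -1},
    {"dx": 0,"dy": 0,"dz": -40,"rx": 0,"ry": 0,"rz": 0,"grip": -1},
    {"dx": 0,"dy": 0,"dz": -40,"rx": 0,"ry": 0,"rz": 0,"grip": -1},
    {"dx": 0,"dy": 0,"dz": 0,"rx": 0,"ry": 0,"rz": 0,"grip": -1},
    {"dx": 0,"dy": 0,"dz": 0,"rx": 0,"ry": 0,"rz": 0,"grip": -1},
  ],
)

```text
time_s: 27.8
eef_pos: [0.5929, -0.2128, 0.159]
orientation: [-3.092, 0.552, -0.003]
contact_force: [-0.3, -0.4, -0.9]
finger_gap: 0.0858
```

Run:
```python
from h import *
rel((592.5,-212.4)); s,M,a=tool()
c=cam("wrist","w_f6"); im=c["img"]
cv2.imwrite("pics/z17.png",cv2.resize(im[90:290,150:360],(630,600),interpolation=cv2.INTER_CUBIC)[:,:,::-1])
c=cam("scene","s_end"); cv2.imwrite("pics/s17z.png",cv2.resize(c["img"][130:220,270:390],(800,600),interpolation=cv2.INTER_CUBIC)[:,:,::-1])
```

```text
t 27.8 tcp [ 592.9 -212.8  159. ] az -20.23 gap 85.8 F [-0.3 -0.4 -0.9] goal in tool [-0.5 -0.3 -0. ]
```

View pics/z17.png

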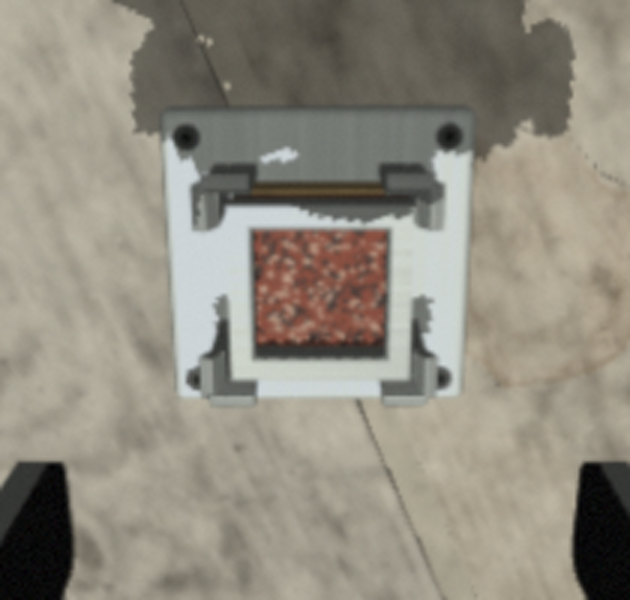

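View pics/s17z.png

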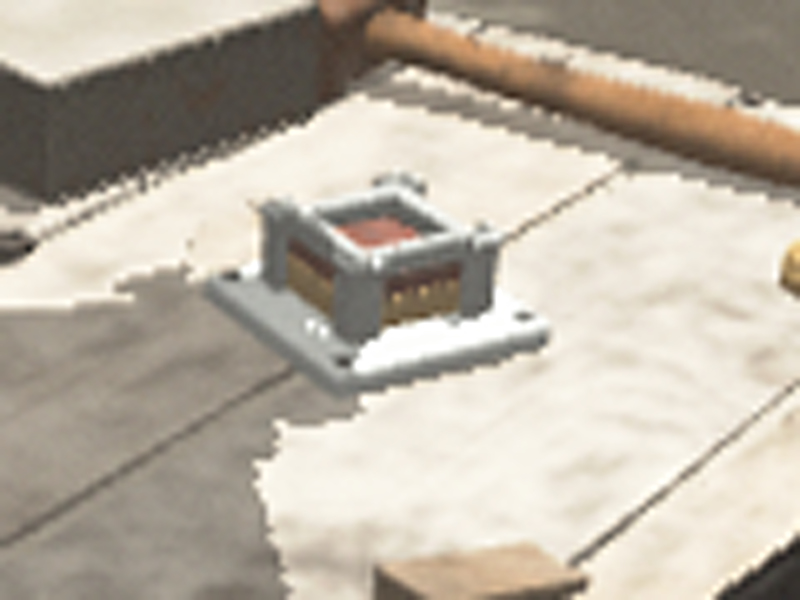

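View pics/s_end.png

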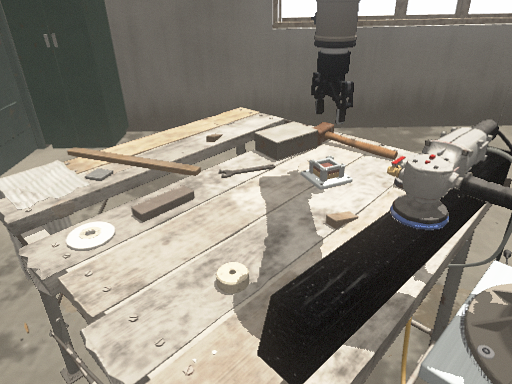

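The frame sits level on the tile with its top just below the angle tops. The bystanders are where they were and the gripper is clear and open, so I'll hand the job in.

Run:
```python
from h import *
print(r.sign_off())
```

```text
the job is handed in; nothing more can be done
None
```

The stack is built in the holder in the order asked: spacer, then red granite tile, then steel frame. Each part was lowered in by hand until it touched down, released, and checked before I fetched the next. The job took about 28 s of the 70 s allowed.

- **Seating:** each part made contact at the height expected for its layer, with the tool at 14.4, 29.1 and 38.1 mm. Upward force at touchdown was 11 to 19 N.
- **Final pictures:** the wrist and scene views show all three parts flat between the corner angles. The tile shows through the frame's window, and the frame's top is just below the tops of the angles. The gripper was open and about 12 cm above the stack.
- **Other things on the table:** by eye in the scene picture, the wedge, felt wheel, spanner and whetstone are where they were at the start.

Some readings were less clean:

- **Tile rubbing:** on the way down the tile rubbed one side of the nest with about 6 N. I moved it back until the force was gone, then seated it. It may sit about 1 mm off centre, which is within the nest's clearance.
- **Nest centre:** different picture features put the nest centre 1 to 2 mm apart along the pad direction. The frame still went in without side contact on the way down.
- **Force when gripping:** when gripping the parts on the table I saw 8 to 16 N upward on the tool, probably from the fingertips touching the wood.

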